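# Set up a sag test of a shelf batten

### The arm

A 6-joint arm with a two-finger parallel gripper is mounted at the origin on a cart in front of the work surface, level with it; the furniture and walls round the work are solid. World frame = base frame: x ahead of the robot, y to its left, z up, the work surface at z = 0. Lengths are in m, angles in rad, forces in N, time in s.
With the tool pointing down it reaches from about 0.35 to 0.975 m from the base axis. Payload 4.9 kg.
Tool frame: the origin (TCP) lies midway between the tips of the shut fingers; the grasp point (between the pads) lies manip.grip_depth behind it (manip.grip_depth is the distance from the TCP to the grasp point, in m); z points along the fingers, x is the direction in which the jaws open and shut, and the axes are right-handed (so a half turn about z gives the same grasp; the last joint's range is limited). The gripper opens to 85 mm and grips with 20 to 120 N. Pads are 22 mm wide; open, the fingers measure 114 mm over their backs; the gripper's body (76 mm by 85 mm) begins 54 mm behind the grasp point. The pads swing forward as they close: fully open they stand 13 mm farther back than shut.
Start: joints at [-1.41, 0.053, 1.613, -0, 1.476, -0.119], TCP at [0.173, -0.601, 0.231] pointing down, gripper open.
Joint ranges: [-3.01, 3.01], [-1.01, 2.22], [0.06, 2.58], [-1.02, 4.17], [0.09, 2.62], [-3.14, 3.14]. Speed limits (rad/s): [2.57, 2.57, 3.14, 3.14, 3.14, 3.14].

### API

Orientations are given as a unit quaternion [w, x, y, z].
In Python, from plant import state, grab_frame, ticket, manip gives the robot as it stands.
- The arm moves only by the tool carry_out, never from a script. Its argument "moves" is a list that holds one entry, the list of rows, each a list of 7 numbers: the turn, a rotation vector about the tool's x, y, z each as a share of 5 degrees, from -1 to 1, then the shift along the tool's x, y, z each as a share of 0.04 m, from -1 to 1, then the gripper command: -1 is shut, 1 is fully open, values between are in proportion. A call has 1 to 8 rows; each row shifts and turns the commanded pose from where the row before left it, along the tool's axes as they then stand; what a row does not reach is not made up. A row lasts 1/12 s, in which the tool goes at most 41.7 mm and 7.16 degrees, less where a joint would pass 70% of its speed; a pose out of reach is approached as far as the arm can. A call with a number of a shift or a turn outside -1 to 1 is refused whole. A call with a gripper value outside its range is refused whole. The fingers move at their own pace and stop on an object; the grip force is fixed at half the most. Time passes only in rows, so rows that do not move let the fingers close. It gives the time, the measured TCP pose, the force and the opening at its end, in the units of the state.
- state(): the state, without advancing time (a new reading comes with each control period).
- grab_frame(name): name is "scene" or "top" or "wrist"; returns a dict with "frame" (420x560x3 uint8, red, green, blue), "z_map" (420x560 float32, m along the optical axis (not along the pixel's ray), 0 where there is no reading), "K" (3x3 intrinsics, pixels), "k1" (the pictures are not rectified: a ray, as slopes to the right and down, at radius r is drawn at 1 + k1 r^2 times it, then the intrinsics apply), "world_from_camera" (4x4, takes a point from camera to world coordinates); the wrist camera has in their place "hand_eye" (4x4, takes a point from camera to tool coordinates, whose origin is the TCP and whose axes are the tool frame's). Camera axes: x right, y down, z forward; pixel columns grow to the right and rows downward; lengths in m; the calibration is good to about 2 mm. A picture is of the moment at which its call begins: read the wrist's pose just before it.
- ticket.job_done(): hands the job in, once; it reports no verdict.
The state is a dict: "time": time; "joint_pos": joint angles; "joint_vel": joint speeds; "joint_efforts": joint torques, N m; "tool_pos": TCP position; "tool_rot": TCP orientation; "contact_force": force on the tool from outside, world axes, zero at the start; "ft_torque": the same for the moment, N m; "gripper_width": opening from 0.0 (shut) to 1.0 (fully open).
Only numpy, scipy, OpenCV 4.12 (cv2) and the standard library are available. Lean on these libraries where they do the work, as an engineer would, in place of code of your own. Each camera call takes 0.05 s, during which the arm holds its last target.

### The job

Set up a sag test of the wooden batten on the plywood test board: stand the two equal plywood supports in the two outer pencilled outlines, and the lower, wider wax block in the outline between them to catch the batten if it gives way. Then lay the batten along the board, centred across both supports, and last set the steel weight on top of the batten at its middle, directly over the wax block. Leave everything else on the bench where it is.

Things in the scene. Friction and masses are not known exactly. Their poses are not given: they have to be found in the camera images.
- test_board: Plywood test board fixed to the bench, 290 (x) x 110 (y) x 12 mm, flat; origin: centre of its underside, top at z = 12 mm. Three flat pencilled outlines lie centred on its long middle line (y = 0): two of 37 x 62 mm at x = -100 and +100 mm for the supports, one of 52 x 72 mm at x = 0 for the wax block; their short sides run along the board's x.
- support_a_mid (a point): Centre of one of two identical loose plywood support blocks, 35 mm (own x) x 60 mm (own y) x 35 mm (own z, up). Either support may go in either outer outline, with its 60 mm side across the board (its x axis along the board's x axis, either way round).
- support_b_mid (a point): Centre of the other plywood support block, identical: 35 x 60 x 35 mm, axes as for the first.
- catch_block_mid (a point): Centre of the loose wax block, 50 mm (own x) x 70 mm (own y) x 30 mm (own z, up), a plain green solid block, lower and wider than the supports. It goes in the middle outline, its 70 mm side across the board; 5 mm stay free between it and the batten lying on the supports.
- batten_mid (a point): Centre of the loose pale wooden batten, 260 mm (own x) x 40 mm (own y) x 15 mm (own z, up), with a dark line across the middle of its top. It goes on the two supports, along the board (either way round), its middle over the board's middle.
- weight_mid (a point): Centre of the loose plain steel weight, a 50 mm cube, 0.8 kg; z up. It goes on the batten's middle, in any yaw.
- tape_roll: Bystander, not to be disturbed: roll of masking tape lying flat, about 100 mm across, 25 mm high; origin at the centre of its underside.
- sanding_block: Bystander, not to be used or disturbed: brown sanding block, 60 x 110 x 35 mm; origin at the centre of its underside.
There are look-alikes about, which are no part of the job. Leave any blue or orange look-alike of the part that bears support_b_mid alone.

How it is judged:
On the way, in this order (a step that is already met when the one before it is completed fails the run):
1. both supports and the wax block stand in their outlines on the board (((x of support_a_mid in the frame of test_board between -0.112 and -0.088 m and y of support_a_mid in the frame of test_board between -0.012 and 0.012 m and z of support_a_mid in the frame of test_board between 0.0255 and 0.0335 m and angle between each of support_a_mid, support_b_mid's own z axis and vertical below 0.08 rad and angle between the x axis of each of support_a_mid, support_b_mid and the x axis of test_board, either way round below 0.2 rad and x of support_b_mid in the frame of test_board between 0.088 and 0.112 m and y of support_b_mid in the frame of test_board between -0.012 and 0.012 m and z of support_b_mid in the frame of test_board between 0.0255 and 0.0335 m) or (x of support_a_mid in the frame of test_board between 0.088 and 0.112 m and y of support_a_mid in the frame of test_board between -0.012 and 0.012 m and z of support_a_mid in the frame of test_board between 0.0255 and 0.0335 m and angle between each of support_a_mid, support_b_mid's own z axis and vertical below 0.08 rad and angle between the x axis of each of support_a_mid, support_b_mid and the x axis of test_board, either way round below 0.2 rad and x of support_b_mid in the frame of test_board between -0.112 and -0.088 m and y of support_b_mid in the frame of test_board between -0.012 and 0.012 m and z of support_b_mid in the frame of test_board between 0.0255 and 0.0335 m)) and x of catch_block_mid in the frame of test_board between -0.012 and 0.012 m and y of catch_block_mid in the frame of test_board between -0.012 and 0.012 m and z of catch_block_mid in the frame of test_board between 0.023 and 0.031 m and angle between catch_block_mid's own z axis and vertical below 0.08 rad and angle between the x axis of catch_block_mid and the x axis of test_board, either way round below 0.2 rad), for 0.2 s.
2. the batten lies on both supports, centred and along the board (all of step 1 and x of batten_mid in the frame of test_board between -0.012 and 0.012 m and y of batten_mid in the frame of test_board between -0.012 and 0.012 m and z of batten_mid in the frame of test_board between 0.0505 and 0.0585 m and angle between batten_mid's own z axis and vertical below 0.08 rad and angle between the x axis of batten_mid and the x axis of test_board, either way round below 0.1 rad), for 0.2 s.
At the end, for the whole second after the job is handed in: Supports in the outer outlines, wax block in the middle one (within 12 mm each way, turned under 0.2 rad); batten level on both supports, centred within 12 mm, within 0.1 rad of the board; weight flat on it within 12 mm of the board's middle; heights within 4 mm; all released, at rest (all of step 2 and x of weight_mid in the frame of test_board between -0.012 and 0.012 m and y of weight_mid in the frame of test_board between -0.012 and 0.012 m and z of weight_mid in the frame of test_board between 0.083 and 0.091 m and angle between weight_mid's own z axis and vertical below 0.08 rad and linear speed of each of support_a, support_b, catch_block, batten, weight below 0.02 m/s and angular speed of each of support_a, support_b, catch_block, batten, weight below 0.2 rad/s and contact force between the fingers and support_a below 0.05 N and contact force between the fingers and support_b below 0.05 N and contact force between the fingers and catch_block below 0.05 N and contact force between the fingers and batten below 0.05 N and contact force between the fingers and weight below 0.05 N); the robot touches nothing.
It fails at once if the roll of tape is pushed more than 25 mm (distance of tape_roll from where it was at the start of the episode above 0.025 m).
It fails at once if the sanding block is pushed more than 25 mm (distance of sanding_block from where it was at the start of the episode above 0.025 m).
It also fails if it takes over 120 s, if anything falls off the work surface, if the arm or the gripper's body presses on something with over 40 N, if the wrist force passes 120 N, or if a joint passes its speed limit or range.

## Working session

There is one attempt and no reset: what is moved stays moved. The work goes in short steps, Python scripts to look and compute and a tool call to move; the robot and the scene stay as the last step left them, time stands still between calls to the robot, and variables do not carry over. Pictures are saved under pics/ and viewed, and the job is handed in when it is done.

Besides the shell and the picture viewer there is one more tool, called after "Request:" in YAML: its name, and indented under it one key for each argument. carry_out: Moves the arm, as the interface text tells. Shift numbers are shares of 0.04 m and turn numbers shares of 5 degrees, none past 1 either way. Its arguments: {"type":"object","properties":{"moves":{"type":"array"}},"required":["moves"]}

```bash
mkdir -p pics; ls; cat > h.py <<'E'
import numpy as np, cv2
from plant import state, grab_frame, ticket, manip
def save(n,f): cv2.imwrite('pics/'+n,cv2.cvtColor(f['frame'],cv2.COLOR_RGB2BGR))
E
python3 - <<'E'
from h import *
s=state(); print(s); print([ (a,getattr(manip,a)) for a in dir(manip) if a[0]!='_'])
for n in ['top','scene','wrist']:
    f=grab_frame(n); save(n+'0.png',f); np.savez('pics/'+n+'0.npz',**{k:np.array(v) for k,v in f.items()})
    print(n,f['K'],f['k1'],f.get('world_from_camera',f.get('hand_eye')))
E
```

```text
pics
{'time': 0.0, 'joint_pos': array([-1.40999182e+00,  5.33727916e-02,  1.61432536e+00,  3.90739848e-07,
        1.47598617e+00, -1.18995344e-01]), 'joint_vel': array([-0.00012433, -0.00048967, -0.00034028,  0.00062656,  0.00016145,
        0.00044522]), 'joint_efforts': array([-2.69561591e-03, -3.93687415e+01, -3.70181608e+01, -1.99059573e-04,
        7.17474803e-03,  7.45482652e-06]), 'tool_pos': array([ 0.17250331, -0.60006414,  0.2300344 ]), 'tool_rot': array([-7.24037090e-04,  7.98799680e-01, -6.01596192e-01, -7.54678435e-04]), 'contact_force': array([-0.99766773, -0.39060303,  0.97536359]), 'ft_torque': array([ 0.01931119, -0.01156022,  0.03067249]), 'gripper_width': 0.9984866060978145}
[('IKError', <class 'plant.IKError'>), ('grip_depth', 0.0187)]
top [[470.98486147   0.         269.75408574]
 [  0.         470.98486147 211.73576253]
 [  0.           0.           1.        ]] -0.1293659022426524 [[ 0.00566414 -0.99770415  0.06748587  0.3479088 ]
 [-0.99992121 -0.00489486  0.01155901 -0.07071906]
 [-0.01120214 -0.06754603 -0.99765327  1.49462867]
 [ 0.          0.          0.          1.        ]]
scene [[474.29491715   0.         279.78891531]
 [  0.         474.29491715 212.74642331]
 [  0.           0.           1.        ]] -0.13135777933618362 [[ 0.5594065  -0.47275812  0.68085543 -0.53403493]
 [-0.82884313 -0.30998623  0.46575487 -0.7229821 ]
 [-0.00913359 -0.82486865 -0.56525064  0.89413159]
 [ 0.          0.          0.          1.        ]]
wrist [[357.08734924   0.         281.44695305]
 [  0.         357.08734924 205.63226628]
 [  0.           0.           1.        ]] -0.06519236948124595 [[ 9.99999014e-01  1.05898272e-03  9.22171884e-04  8.49472457e-05]
 [-1.27268190e-03  9.61011266e-01  2.76506286e-01 -7.04456895e-02]
 [-5.93402191e-04 -2.76507187e-01  9.61011667e-01 -1.40879548e-01]
 [ 0.00000000e+00  0.00000000e+00  0.00000000e+00  1.00000000e+00]]
```

View pics/top0.png

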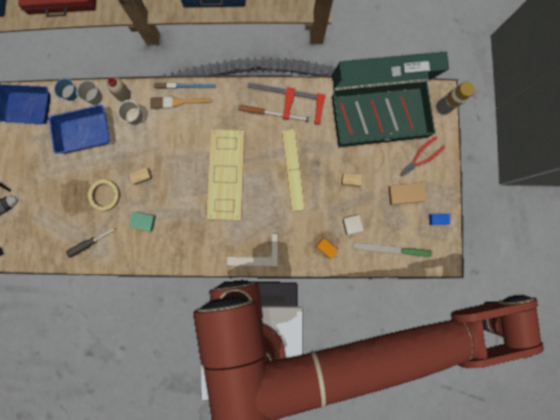

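View pics/scene0.png

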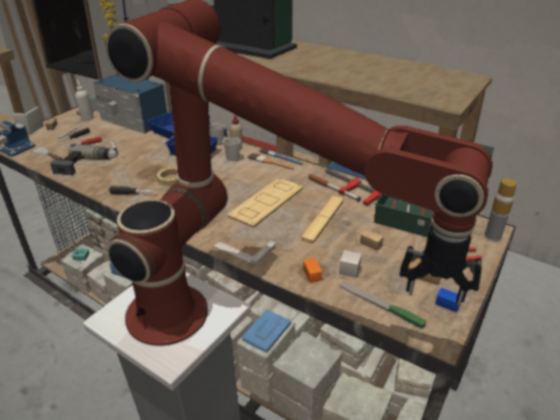

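View pics/wrist0.png

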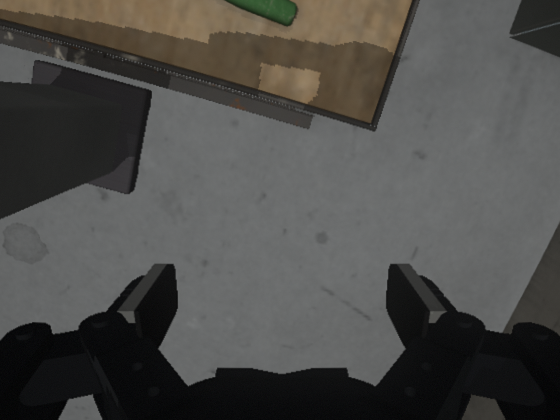

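```bash
cat >> h.py <<'E'
from scipy.spatial.transform import Rotation as R
def T_tool(s):
    q=s['tool_rot']; T=np.eye(4); T[:3,:3]=R.from_quat([q[1],q[2],q[3],q[0]]).as_matrix(); T[:3,3]=s['tool_pos']; return T
def cloud(f,s=None):
    """world xyz for every pixel (420x560x3)"""
    K=f['K'];k=float(f['k1']); h,w=f['z_map'].shape
    uv=np.stack(np.meshgrid(np.arange(w),np.arange(h)),-1).reshape(-1,1,2).astype(float)
    n=cv2.undistortPointsIter(uv,K,np.array([k,0,0,0.]),None,None,(3,50,1e-10)).reshape(h,w,2)
    z=f['z_map'].astype(float)
    P=np.dstack([n[...,0]*z,n[...,1]*z,z])
    M=f['world_from_camera'] if 'world_from_camera' in f else T_tool(s)@f['hand_eye']
    return P@M[:3,:3].T+M[:3,3]
def rect(P,mask):
    """min-area rect in world xy of masked points: centre, (w,h), angle of long side"""
    p=P[mask][:,:2]; c,(w,h),a=cv2.minAreaRect((p*1000).astype(np.float32))
    box=cv2.boxPoints((c,(w,h),a)); e1=box[1]-box[0]; e2=box[2]-box[1]
    L=e1 if np.hypot(*e1)>np.hypot(*e2) else e2
    ang=np.degrees(np.arctan2(L[1],L[0]))%180
    return np.round(np.array(c)/1000,4), np.round(sorted([np.hypot(*e1),np.hypot(*e2)]),1), round(ang,1)
E
python3 - <<'E'
from h import *
f=dict(np.load('pics/top0.npz')); P=cloud(f)
for n,(u,v) in dict(board=(226,155),batten=(290,150),supR=(352,180),supL=(140,176),wax=(143,222),weight=(354,225),sand=(407,193),tape=(90,190),orange=(327,248),blue=(440,219),square=(240,261),bench=(180,220)).items():
    print(n,np.round(P[v,u],4), f['frame'][v,u])
# height components
H=P[...,2]; m=(H>0.008)&(H<0.1)&(P[...,0]>0.2)&(P[...,0]<0.9)
nl,lab,st,ce=cv2.connectedComponentsWithStats(m.astype(np.uint8))
for i in range(1,nl):
    if st[i,4]>40: print(i,st[i],np.round(ce[i]),rect(P,lab==i),'z',np.round(np.median(H[lab==i]),4))
i=cv2.resize(f['frame'][120:290,60:480],None,fx=1.9,fy=1.9,interpolation=cv2.INTER_CUBIC); cv2.imwrite('pics/topzoom.png',i[...,::-1])
E
```

```text
board [0.6292 0.0873 0.0117] [191 182 131]
batten [ 0.6455 -0.1169  0.0141] [191 186 133]
supR [ 0.547  -0.3101  0.038 ] [187 163 122]
supL [0.5579 0.3574 0.0363] [188 162 121]
wax [0.4125 0.345  0.0322] [104 152 129]
weight [ 0.4061 -0.3136  0.0485] [190 184 173]
sand [ 0.5079 -0.485   0.0333] [170 140  99]
tape [0.5146 0.5251 0.0241] [184 170 124]
orange [ 0.335  -0.2318  0.0328] [191 126  29]
blue [ 0.4262 -0.5887  0.0373] [ 39  92 174]
square [0.2923 0.0396 0.0041] [189 183 172]
bench [0.421  0.2331 0.0027] [145 129 106]
1 [ 331   71  105   77 2541] [385. 101.] (array([ 0.7725, -0.4193]), array([203.5, 329.7], dtype=float32), np.float32(97.2)) z 0.0674
29 [   0   78  110   76 2737] [ 60. 107.] (array([0.7593, 0.6638]), array([265.2, 395. ], dtype=float32), np.float32(94.9)) z 0.0378
43 [108  81  34  44 695] [127. 105.] (array([0.7811, 0.4058]), array([ 69.5, 123.8], dtype=float32), np.float32(32.6)) z 0.0464
54 [153  82  39   7 155] [170.  85.] (array([0.8638, 0.2697]), array([ 19.1, 126.9], dtype=float32), np.float32(90.0)) z 0.0128
57 [ 238   83   88   42 1066] [287. 102.] (arr
[... 2107 characters left out ...]
 63. ], dtype=float32), np.float32(90.4)) z 0.0351
906 [342 215  22  20 299] [352. 224.] (array([ 0.411 , -0.3101]), array([50.7, 54.5], dtype=float32), np.float32(14.1)) z 0.0503
974 [ 66 228  49  30 310] [ 83. 245.] (array([0.3501, 0.5224]), array([ 34.4, 175.8], dtype=float32), np.float32(116.5)) z 0.0246
1023 [270 234   8  32 169] [274. 250.] (array([ 0.3295, -0.0648]), array([21.4, 97.2], dtype=float32), np.float32(2.3)) z 0.0189
1053 [316 238  23  21 237] [327. 248.] (array([ 0.3373, -0.2332]), array([40.1, 60.1], dtype=float32), np.float32(49.9)) z 0.0355
1100 [374 244  58  13 316] [407. 251.] (array([ 0.3276, -0.4747]), array([ 23.2, 181. ], dtype=float32), np.float32(83.0)) z 0.0163
```

View pics/topzoom.png

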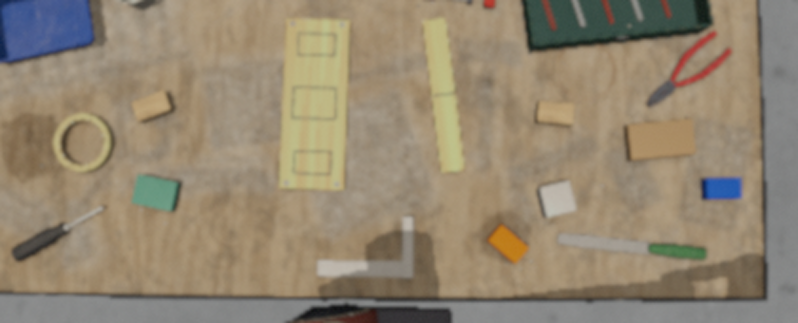

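```bash
cat >> h.py <<'E'
def yaw_of(T): return np.degrees(np.arctan2(T[1,0],T[0,0]))
def plan(tx,ty,tz,tyaw,n=None,g=1,start=None,lvl=True):
    """rows to go from the measured pose to target (tool straight down, tool x at tyaw deg), straight line"""
    s=state(); T=T_tool(s) if start is None else start
    # level target
    y=np.radians(tyaw); Rt=np.array([[np.cos(y),np.sin(y),0],[np.sin(y),-np.cos(y),0],[0,0,-1]])
    d=np.array([tx,ty,tz])-T[:3,3]
    rv=R.from_matrix(T[:3,:3].T@Rt).as_rotvec()
    need=max(np.linalg.norm(d)/0.04, np.degrees(np.abs(rv).max())/5, 1)
    n=n or int(np.ceil(need-0.02))
    print('from',np.round(T[:3,3],4),'yaw',round(yaw_of(T),2),'tilt',np.round(np.degrees(rv),2),'d',np.round(d,4),'n',n,'min',round(need,2))
    Rk=T[:3,:3].copy()
    for k in range(n):
        sh=Rk.T@(d/n)/0.04; tr=np.degrees(rv/n)/5
        print([round(v,2)+0. for v in [*tr,*sh]]+[g])
        Rk=Rk@R.from_rotvec(rv/n).as_matrix()
    E=np.eye(4);E[:3,:3]=Rk;E[:3,3]=[tx,ty,tz]; return E
def st():
    s=state();T=T_tool(s);print('t',round(s['time'],2),'pos',np.round(T[:3,3],4),'yaw',round(yaw_of(T),2),'tz',np.round(T[:3,2],4),'F',np.round(s['contact_force'],2),'w',round(s['gripper_width'],3),'q',np.round(s['joint_pos'],2)); return s
def look(name,n='wrist'):
    s=st(); f=grab_frame(n); save(name+'.png',f); P=cloud(f,s)
    np.savez('pics/'+name+'.npz',P=P,frame=f['frame']); return f,P
def comps(P,zlo,zhi,minpx=400,extra=None):
    H=P[...,2]; m=(H>zlo)&(H<zhi)
    if extra is not None: m&=extra
    m=cv2.morphologyEx(m.astype(np.uint8),cv2.MORPH_OPEN,np.ones((5,5)))
    nl,lab,stt,ce=cv2.connectedComponentsWithStats(m)
    for i in range(1,nl):
        if stt[i,4]>minpx: print('px',np.round(ce[i]).astype(int),stt[i,4],'rect',*rect(P,lab==i),'z',np.round(np.median(H[lab==i]),4))
E
python3 - <<'E'
from h import *
plan(0.556,-0.335,0.25,-4.4)
E
```

```text
from [ 0.1725 -0.6002  0.2303] yaw -73.97 tilt [ -0.07   0.07 -69.57] d [0.3835 0.2652 0.0197] n 14 min 13.91
[np.float64(0.0), np.float64(0.0), np.float64(-0.99), np.float64(-0.27), np.float64(-0.79), np.float64(-0.03), 1]
[np.float64(0.0), np.float64(0.0), np.float64(-0.99), np.float64(-0.2), np.float64(-0.81), np.float64(-0.03), 1]
[np.float64(0.0), np.float64(0.0), np.float64(-0.99), np.float64(-0.13), np.float64(-0.82), np.float64(-0.03), 1]
[np.float64(0.0), np.float64(0.0), np.float64(-0.99), np.float64(-0.05), np.float64(-0.83), np.float64(-0.03), 1]
[np.float64(0.0), np.float64(0.0), np.float64(-0.99), np.float64(0.02), np.float64(-0.83), np.float64(-0.03), 1]
[np.float64(0.0), np.float64(0.0), np.float64(-0.99), np.float64(0.09), np.float64(-0.83), np.float64(-0.03), 1]
[np.float64(0.0), np.float64(0.0), np.float64(-0.99), np.float64(0.16), np.float64(-0.82), np.float64(-0.03), 1]
[np.float64(0.0), np.float64(0.0), np.float64(-0.99), np.float64(0.23), np.float64(-0.8), np.float64(-0.04), 1]
[np.float64(0.0), np.float64(0.0), np.float64(-0.99), np.float64(0.3), np.float64(-0.78), np.float64(-0.04), 1]
[np.float64(0.0), np.float64(0.0), np.float64(-0.99), np.float64(0.37), np.float64(-0.75), np.float64(-0.04), 1]
[np.float64(0.0), np.float64(0.0), np.float64(-0.99), np.float64(0.43), np.float64(-0.71), np.float64(-0.04), 1]
[np.float64(0.0), np.float64(0.0), np.float64(-0.99), np.float64(0.49), np.float64(-0.67), np.float64(-0.04), 1]
[np.float64(0.0), np.float64(0.0), np.float64(-0.99), np.float64(0.55), np.float64(-0.63), np.float64(-0.04), 1]
[np.float64(0.0), np.float64(0.0), np.float64(-0.99), np.float64(0.6), np.float64(-0.58), np.float64(-0.04), 1]
```

Request:
carry_out:
  moves:
    - [[0,0,-1,-0.27,-0.79,0,1],[0,0,-1,-0.2,-0.8,0,1],[0,0,-1,-0.13,-0.8,0,1],[0,0,-1,-0.05,-0.8,0,1],[0,0,-1,0.02,-0.8,0,1],[0,0,-1,0.1,-0.8,0,1],[0,0,-1,0.16,-0.8,0,1]]

```text
time: 0.73
tool_pos: [0.3607, -0.4698, 0.2309]
tool_rot: [-0.0, 0.943, -0.332, -0.0]
contact_force: [0.5, -0.9, 0.7]
gripper_width: 1.002
```

Request:
carry_out:
  moves:
    - [[0,0,-1,0.23,-0.8,-0.04,1],[0,0,-1,0.3,-0.78,-0.04,1],[0,0,-1,0.37,-0.75,-0.04,1],[0,0,-1,0.43,-0.7,-0.04,1],[0,0,-1,0.5,-0.67,-0.04,1],[0,0,-1,0.55,-0.63,-0.04,1],[0,0,-1,0.6,-0.6,-0.04,1],[0,0,0,0,0,0,1]]

```text
time: 1.4
tool_pos: [0.5552, -0.3333, 0.2423]
tool_rot: [-0.001, 1.0, -0.031, 0.001]
contact_force: [-0.3, -0.5, 0.1]
gripper_width: 1.004
```

```bash
python3 - <<'E'
from h import *
f,P=look('w1'); comps(P,0.028,0.042); comps(P,0.044,0.056)
E
```

```text
t 1.4 pos [ 0.5552 -0.3333  0.2423] yaw -3.52 tz [ 0.0017  0.0018 -1.    ] F [-0.32 -0.52  0.15] w 1.004 q [-0.66  0.1   1.55  0.    1.5  -0.6 ]
px [51 91] 2258 rect [ 0.3369 -0.2351] [35.8 60.6] 48.9 z 0.0332
px [553 189] 1820 rect [ 0.8408 -0.3772] [  3.9 242.8] 96.9 z 0.0354
px [277 155] 2157 rect [ 0.5535 -0.3132] [35.  60.5] 85.7 z 0.0332
px [249 312] 4544 rect [ 0.5105 -0.4896] [ 60.6 110.2] 95.8 z 0.0334
px [129 168] 2583 rect [ 0.4101 -0.3137] [49.9 50.9] 13.4 z 0.0483
```

View pics/w1.png

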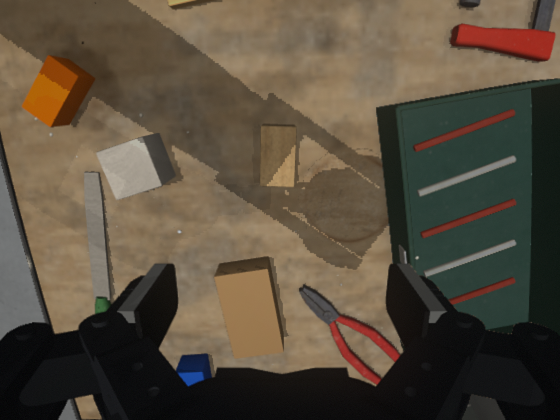

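Request:
carry_out:
  moves:
    - [[0,0,0.15,-0.08,-0.5,0.7,1],[0,0,0,0,0,1,1],[0,0,0,0,0,1,1],[0,0,0,0,0,1,1],[0,0,0,0,0,1,1],[0,0,0,0,0,0.8,1],[0,0,0,0,0,0.3,1],[0,0,0,0,0,0,1]]

```text
time: 2.12
tool_pos: [0.5461, -0.3155, 0.006]
tool_rot: [-0.002, 0.999, -0.042, -0.004]
contact_force: [-0.7, -0.3, -0.1]
gripper_width: 1.005
```

```bash
python3 - <<'E'
from h import *
f,P=look('w2')
E
```

```text
t 2.12 pos [ 0.5461 -0.3155  0.006 ] yaw -4.81 tz [-0.0071  0.005  -1.    ] F [-0.66 -0.28 -0.09] w 1.005 q [-0.64  0.3   1.73 -0.    1.11 -0.56]
```

View pics/w2.png

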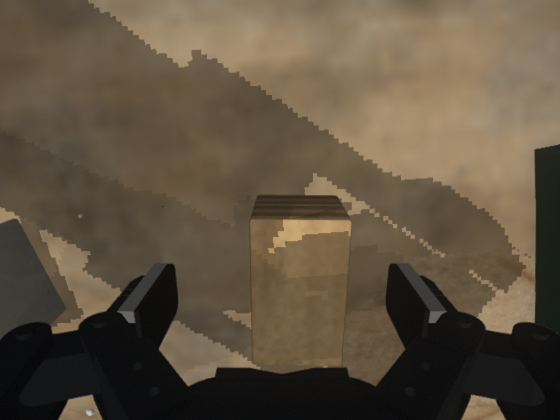

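```bash
python3 - <<'E'
from h import *
plan(0.5535,-0.3132,0.006,-4.3,n=1)
E
```

```text
from [ 0.5483 -0.3168  0.0093] yaw -4.79 tilt [-0.09  0.16 -0.49] d [ 0.0052  0.0036 -0.0033] n 1 min 1
[np.float64(-0.02), np.float64(0.03), np.float64(-0.1), np.float64(0.12), np.float64(-0.1), np.float64(0.08), 1]
```

Request:
carry_out:
  moves:
    - [[0,0,-0.1,0.12,-0.1,0.08,1],[0,0,0,0,0,0,1],[0,0,0,0,0,0,1],[0,0,0,0,0,0,1]]

```text
time: 2.5
tool_pos: [0.5562, -0.3141, 0.0095]
tool_rot: [0.001, 0.999, -0.037, 0.001]
contact_force: [-0.1, -1.1, 0.5]
gripper_width: 1.002
```

```bash
python3 - <<'E'
from h import *
st();plan(0.5535,-0.3132,0.006,-4.3,n=1)
E
```

```text
t 2.5 pos [ 0.5562 -0.3141  0.0095] yaw -4.2 tz [ 0.0028 -0.0022 -1.    ] F [-0.09 -1.09  0.55] w 1.002 q [-0.63  0.31  1.72 -0.    1.11 -0.56]
from [ 0.5562 -0.3141  0.0095] yaw -4.2 tilt [ 0.11 -0.17  0.1 ] d [-0.0027  0.0009 -0.0035] n 1 min 1
[np.float64(0.02), np.float64(-0.03), np.float64(0.02), np.float64(-0.07), np.float64(-0.02), np.float64(0.09), 1]
```

Request:
carry_out:
  moves:
    - [[0,0,0,-0.06,0,0.08,1],[0,0,0,0,0,0,1],[0,0,0,0,0,0,-1],[0,0,0,0,0,0,-1],[0,0,0,0,0,0,-1],[0,0,0,0,0,0,-1],[0,0,0,0,0,0,-1],[0,0,0,0,0,0,-1]]

```text
time: 3.17
tool_pos: [0.5527, -0.3132, 0.0043]
tool_rot: [0.0, 0.999, -0.037, 0.0]
contact_force: [1.1, -0.1, 2.7]
gripper_width: 0.402
```

```bash
python3 - <<'E'
from h import *
f,P=look('w3'); comps(P,0.025,0.042)
E
```

```text
t 3.17 pos [ 0.5527 -0.3132  0.0043] yaw -4.22 tz [ 4.e-04 -4.e-04 -1.e+00] F [ 1.11 -0.08  2.71] w 0.402 q [-0.63  0.31  1.73 -0.    1.1  -0.56]
px [281 294] 16312 rect [ 0.5529 -0.3127] [59.7 61.1] 175.1 z 0.0333
```

View pics/w3.png

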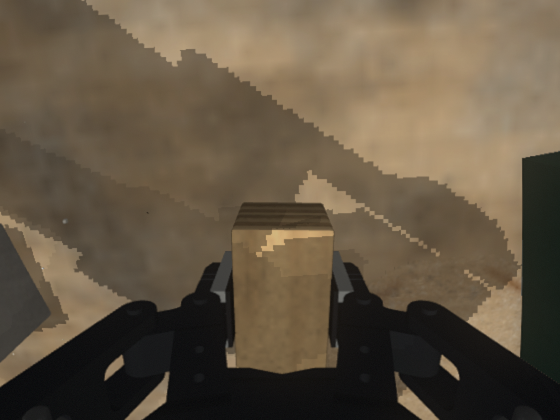

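```bash
sed -i 's/\[round(v,2)+0. for v/[float(round(v,2))+0. for v/' h.py; python3 - <<'E'
from h import *
E=plan(0.5527,-0.3132,0.2243,-4.2,g=-1)
plan(0.568,0.02,0.25,0,start=E,n=10)
E
```

```text
from [ 0.5527 -0.3133  0.0044] yaw -4.22 tilt [ 0.02 -0.03 -0.02] d [0.000e+00 1.000e-04 2.199e-01] n 6 min 5.5
[0.0, 0.0, 0.0, 0.0, 0.0, -0.92, -1]
[0.0, 0.0, 0.0, 0.0, 0.0, -0.92, -1]
[0.0, 0.0, 0.0, 0.0, 0.0, -0.92, -1]
[0.0, 0.0, 0.0, 0.0, 0.0, -0.92, -1]
[0.0, 0.0, 0.0, 0.0, 0.0, -0.92, -1]
[0.0, 0.0, 0.0, 0.0, 0.0, -0.92, -1]
from [ 0.5527 -0.3132  0.2243] yaw -4.2 tilt [-0.   0.  -4.2] d [0.0153 0.3332 0.0257] n 10 min 8.36
[0.0, 0.0, -0.08, -0.02, -0.83, -0.06, 1]
[0.0, 0.0, -0.08, -0.02, -0.83, -0.06, 1]
[0.0, 0.0, -0.08, -0.01, -0.83, -0.06, 1]
[0.0, 0.0, -0.08, 0.0, -0.83, -0.06, 1]
[0.0, 0.0, -0.08, 0.0, -0.83, -0.06, 1]
[0.0, 0.0, -0.08, 0.01, -0.83, -0.06, 1]
[0.0, 0.0, -0.08, 0.01, -0.83, -0.06, 1]
[0.0, 0.0, -0.08, 0.02, -0.83, -0.06, 1]
[0.0, 0.0, -0.08, 0.03, -0.83, -0.06, 1]
[0.0, 0.0, -0.08, 0.03, -0.83, -0.06, 1]
```

Request:
carry_out:
  moves:
    - [[0,0,0,0,0,-0.5,-1],[0,0,0,0,0,-1,-1],[0,0,0,0,0,-1,-1],[0,0,0,0,0,-1,-1],[0,0,0,0,0,-1,-1],[0,0,0,0,0,-1,-1]]

```text
time: 3.72
tool_pos: [0.5519, -0.3127, 0.2255]
tool_rot: [-0.0, 0.999, -0.037, -0.0]
contact_force: [0.9, -0.9, -0.6]
gripper_width: 0.396
```

Request:
carry_out:
  moves:
    - [[0,0,-0.08,0,-0.8,0,-1],[0,0,-0.08,0,-0.8,0,-1],[0,0,-0.08,0,-0.8,-0.1,-1],[0,0,-0.08,0,-0.9,-0.1,-1],[0,0,-0.08,0,-0.9,-0.1,-1],[0,0,-0.08,0,-0.9,-0.1,-1],[0,0,-0.08,0,-0.9,-0.1,-1],[0,0,-0.08,0,-0.9,-0.1,-1]]

```text
time: 4.38
tool_pos: [0.5653, -0.0357, 0.2478]
tool_rot: [-0.0, 1.0, -0.009, -0.0]
contact_force: [0.1, -0.3, -0.4]
gripper_width: 0.4
```

Request:
carry_out:
  moves:
    - [[0,0,-0.08,0.05,-0.9,0,-1],[0,0,-0.08,0.05,-0.5,0,-1],[0,0,0,0,0,0,-1],[0,0,0,0,0,0,-1],[0,0,0,0,0,0,-1],[0,0,0,0,0,0,-1]]

```text
time: 4.88
tool_pos: [0.5705, 0.0174, 0.2478]
tool_rot: [0.0, 1.0, -0.003, -0.0]
contact_force: [0.7, -1.0, -1.9]
gripper_width: 0.396
```

```bash
python3 - <<'E'
from h import *
f,P=look('w4'); comps(P,0.006,0.02)
E
```

```text
t 4.88 pos [0.5705 0.0174 0.2478] yaw -0.3 tz [-6.e-04 -3.e-04 -1.e+00] F [ 0.67 -0.96 -1.89] w 0.396 q [-0.1  -0.08  1.72 -0.    1.51 -0.09]
px [518  23] 476 rect [0.8117 0.167 ] [11.9 48.2] 92.7 z 0.0082
px [280 102] 30167 rect [0.5695 0.0872] [110.2 290.3] 178.9 z 0.0102
px [490 239] 5278 rect [ 0.809  -0.0718] [104.9 229.5] 79.8 z 0.0129
px [ 75 247] 1434 rect [ 0.331  -0.0705] [ 19.5 100.8] 0.8 z 0.0161
px [384 279] 1181 rect [ 0.6891 -0.1147] [39.6 50.2] 6.3 z 0.0133
```

View pics/w4.png

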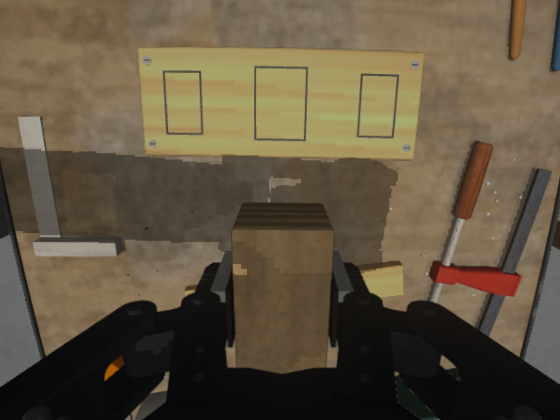

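```bash
python3 - <<'E'
from h import *
plan(0.6695,0.0853,0.10,-1.1,g=-1)
E
```

```text
from [0.5706 0.0173 0.2479] yaw -0.32 tilt [0.01 0.03 0.78] d [ 0.0989  0.068  -0.1479] n 5 min 4.76
[0.0, 0.0, 0.03, 0.49, -0.34, 0.74, -1]
[0.0, 0.0, 0.03, 0.49, -0.34, 0.74, -1]
[0.0, 0.0, 0.03, 0.49, -0.35, 0.74, -1]
[0.0, 0.0, 0.03, 0.49, -0.35, 0.74, -1]
[0.0, 0.0, 0.03, 0.49, -0.35, 0.74, -1]
```

Request:
carry_out:
  moves:
    - [[0,0,0.03,0.49,-0.34,0.74,-1],[0,0,0.03,0.49,-0.34,0.74,-1],[0,0,0.03,0.49,-0.34,0.74,-1],[0,0,0.03,0.49,-0.34,0.74,-1],[0,0,0.03,0.49,-0.34,0.74,-1],[0,0,0,0,0,0,-1],[0,0,0,0,0,0,-1],[0,0,0,0,0,0,-1]]

```text
time: 5.6
tool_pos: [0.6696, 0.0845, 0.1009]
tool_rot: [0.0, 1.0, -0.009, 0.0]
contact_force: [-0.1, -0.1, 0.6]
gripper_width: 0.403
```

```bash
python3 - <<'E'
from h import *
st();plan(0.6695,0.0853,0.018,-1.1,g=-1)
E
```

```text
t 5.6 pos [0.6696 0.0845 0.1009] yaw -1.03 tz [ 7.e-04 -3.e-04 -1.e+00] F [-0.13 -0.06  0.55] w 0.403 q [ 0.02  0.27  1.59 -0.    1.28  0.03]
from [0.6696 0.0845 0.1009] yaw -1.03 tilt [ 0.02 -0.04  0.07] d [-0.0001  0.0008 -0.0829] n 3 min 2.07
[0.0, 0.0, 0.0, 0.0, -0.01, 0.69, -1]
[0.0, 0.0, 0.0, 0.0, -0.01, 0.69, -1]
[0.0, 0.0, 0.0, 0.0, -0.01, 0.69, -1]
```

Request:
carry_out:
  moves:
    - [[0,0,0,0,0,0.8,-1],[0,0,0,0,0,0.7,-1],[0,0,0,0,0,0.4,-1],[0,0,0,0,0,0.15,-1],[0,0,0,0,0,0,-1],[0,0,0,0,0,0,-1],[0,0,0,0,0,0,-1]]

```text
time: 6.18
tool_pos: [0.6711, 0.0854, 0.0209]
tool_rot: [-0.0, 1.0, -0.009, 0.002]
contact_force: [0.5, 0.5, -0.4]
gripper_width: 0.4
```

```bash
python3 - <<'E'
from h import *
look('w5')
E
```

```text
t 6.18 pos [0.6711 0.0854 0.0209] yaw -0.98 tz [ 0.0043  0.     -1.    ] F [ 0.48  0.55 -0.39] w 0.4 q [ 0.02  0.37  1.62 -0.    1.15  0.03]
```

View pics/w5.png

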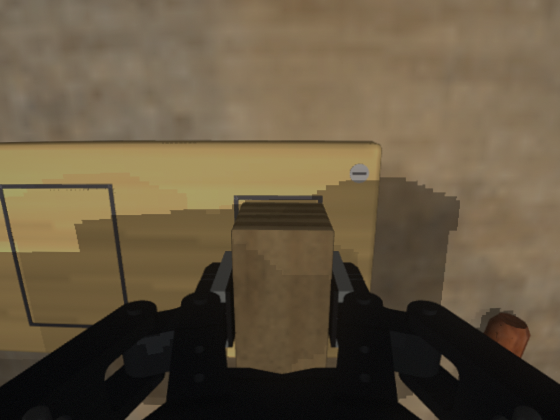

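Request:
carry_out:
  moves:
    - [[0,0,0,0,0,0.1,-1],[0,0,0,0,0,0,-1],[0,0,0,0,0,0,-1],[0,0,0,0,0,0,0.2],[0,0,0,0,0,0,0.2],[0,0,0,0,0,0,0.2],[0,0,0,0,0,0,0.2],[0,0,0,0,0,0,0.2]]

```text
time: 6.9
tool_pos: [0.6687, 0.0856, 0.0135]
tool_rot: [0.0, 1.0, -0.008, -0.001]
contact_force: [-0.3, -0.6, -0.5]
gripper_width: 0.6
```

Request:
carry_out:
  moves:
    - [[0,0,0,0,0,-0.3,0.2],[0,0,0,0,0,-0.6,0.2],[0,0,0,0,0,-1,0.2],[0,0,0,0,0,-1,1],[0,0,0,0,0,-1,1],[0,0,0,0,0,-1,1]]

```text
time: 7.4
tool_pos: [0.6689, 0.0856, 0.213]
tool_rot: [-0.0, 1.0, -0.008, 0.0]
contact_force: [1.4, -0.1, 0.8]
gripper_width: 0.986
```

```bash
python3 - <<'E'
from h import *
st();plan(0.56,0.32,0.25,16)
E
```

```text
t 7.4 pos [0.6689 0.0856 0.213 ] yaw -0.97 tz [ 6.e-04  0.e+00 -1.e+00] F [ 1.38 -0.09  0.83] w 0.986 q [0.02 0.18 1.51 0.   1.45 0.03]
from [0.6689 0.0856 0.213 ] yaw -0.97 tilt [  0.    -0.03 -16.97] d [-0.1089  0.2344  0.037 ] n 7 min 6.53
[0.0, 0.0, -0.48, -0.4, -0.83, -0.13, 1]
[0.0, 0.0, -0.48, -0.37, -0.85, -0.13, 1]
[0.0, 0.0, -0.48, -0.33, -0.86, -0.13, 1]
[0.0, 0.0, -0.48, -0.29, -0.87, -0.13, 1]
[0.0, 0.0, -0.48, -0.26, -0.89, -0.13, 1]
[0.0, 0.0, -0.48, -0.22, -0.9, -0.13, 1]
[0.0, 0.0, -0.48, -0.18, -0.91, -0.13, 1]
```

Request:
carry_out:
  moves:
    - [[0,0,-0.5,-0.4,-0.83,-0.13,1],[0,0,-0.5,-0.37,-0.85,-0.13,1],[0,0,-0.5,-0.33,-0.86,-0.13,1],[0,0,-0.5,-0.3,-0.87,-0.13,1],[0,0,-0.5,-0.26,-0.9,-0.13,1],[0,0,-0.5,-0.22,-0.9,-0.13,1],[0,0,-0.5,-0.18,-0.7,-0.13,1],[0,0,0,0,0,0,1]]

```text
time: 8.07
tool_pos: [0.5589, 0.3167, 0.2491]
tool_rot: [-0.001, 0.989, 0.147, 0.001]
contact_force: [0.6, -0.8, -0.0]
gripper_width: 0.999
```

Request:
carry_out:
  moves:
    - [[0,0,0,0,0,0,1],[0,0,0,0,0,0,1],[0,0,0,0,0,0,1],[0,0,0,0,0,0,1]]

```text
time: 8.4
tool_pos: [0.5616, 0.3109, 0.2463]
tool_rot: [0.0, 0.99, 0.143, -0.0]
contact_force: [0.6, -0.6, 0.2]
gripper_width: 0.996
```

```bash
python3 - <<'E'
from h import *
f,P=look('w6'); comps(P,0.024,0.042)
E
```

```text
t 8.4 pos [0.5616 0.3109 0.2463] yaw 16.42 tz [-4.e-04 -4.e-04 -1.e+00] F [ 0.61 -0.62  0.18] w 0.996 q [ 0.39  0.08  1.56 -0.    1.5   0.1 ]
px [554  45] 562 rect [0.7762 0.5139] [14.2 61.6] 89.5 z 0.0302
px [151  94] 3689 rect [0.4168 0.3507] [51.2 70.7] 78.6 z 0.0283
px [296 128] 2205 rect [0.5624 0.3589] [35.1 59.8] 110.4 z 0.0332
px [511 161] 690 rect [0.7778 0.3902] [25.2 56.8] 91.2 z 0.0334
```

View pics/w6.png

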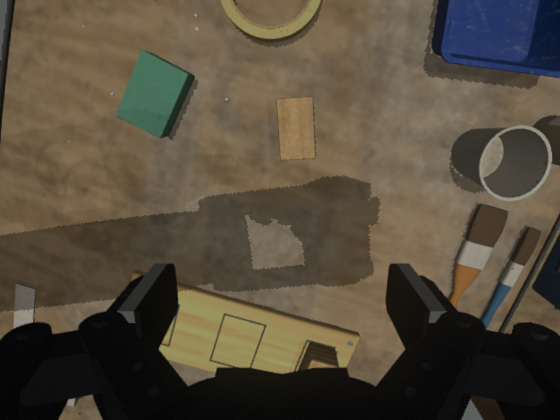

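```bash
python3 - <<'E'
from h import *
plan(0.5624,0.3589,0.08,20.4)
E
```

```text
from [0.5616 0.3109 0.2462] yaw 16.42 tilt [ 0.01  0.04 -3.98] d [ 0.0008  0.048  -0.1662] n 5 min 4.32
[0.0, 0.0, -0.16, 0.07, -0.23, 0.83, 1]
[0.0, 0.0, -0.16, 0.08, -0.23, 0.83, 1]
[0.0, 0.0, -0.16, 0.08, -0.23, 0.83, 1]
[0.0, 0.0, -0.16, 0.08, -0.23, 0.83, 1]
[0.0, 0.0, -0.16, 0.08, -0.22, 0.83, 1]
```

Request:
carry_out:
  moves:
    - [[0,0,-0.16,0.08,-0.23,0.83,1],[0,0,-0.16,0.08,-0.23,0.83,1],[0,0,-0.16,0.08,-0.23,0.83,1],[0,0,-0.16,0.08,-0.23,0.83,1],[0,0,-0.16,0.08,-0.23,0.83,1],[0,0,0,0,0,0,1],[0,0,0,0,0,0,1],[0,0,0,0,0,0,1]]

```text
time: 9.12
tool_pos: [0.5633, 0.3605, 0.0823]
tool_rot: [-0.0, 0.984, 0.178, 0.001]
contact_force: [-0.4, 0.0, 0.5]
gripper_width: 0.999
```

```bash
python3 - <<'E'
from h import *
plan(0.5624,0.3589,0.0055,20.4,n=3)
E
```

```text
from [0.5633 0.3605 0.0823] yaw 20.47 tilt [ 0.   -0.12  0.07] d [-0.0009 -0.0016 -0.0768] n 3 min 1.92
[0.0, -0.01, 0.0, -0.01, 0.01, 0.64, 1]
[0.0, -0.01, 0.0, -0.01, 0.01, 0.64, 1]
[0.0, -0.01, 0.0, -0.01, 0.01, 0.64, 1]
```

Request:
carry_out:
  moves:
    - [[0,0,0,-0.03,0.03,0.7,1],[0,0,0,0,0,0.7,1],[0,0,0,0,0,0.4,1],[0,0,0,0,0,0.12,1],[0,0,0,0,0,0,1],[0,0,0,0,0,0,1],[0,0,0,0,0,0,1]]

```text
time: 9.7
tool_pos: [0.5631, 0.3599, 0.0063]
tool_rot: [-0.001, 0.984, 0.178, 0.002]
contact_force: [-0.5, 0.4, -0.9]
gripper_width: 1.002
```

Request:
carry_out:
  moves:
    - [[0,0,0,0,0,0,-1],[0,0,0,0,0,0,-1],[0,0,0,0,0,0,-1],[0,0,0,0,0,0,-1],[0,0,0,0,0,0,-1],[0,0,0,0,0,0,-1]]

```text
time: 10.2
tool_pos: [0.5618, 0.3595, 0.0043]
tool_rot: [-0.0, 0.984, 0.178, 0.001]
contact_force: [-0.5, -0.1, 1.3]
gripper_width: 0.401
```

```bash
python3 - <<'E'
from h import *
st();E=plan(0.5624,0.3589,0.16,20.4,g=-1)
plan(0.4695,0.0891,0.10,-1.1,g=-1,start=E)
E
```

```text
t 10.2 pos [0.5618 0.3595 0.0043] yaw 20.53 tz [ 1.1e-03  6.0e-04 -1.0e+00] F [-0.48 -0.14  1.3 ] w 0.401 q [0.46 0.37 1.65 0.   1.12 0.1 ]
from [0.5618 0.3595 0.0043] yaw 20.53 tilt [-0.01 -0.07  0.13] d [ 0.0006 -0.0006  0.1557] n 4 min 3.89
[0.0, 0.0, 0.01, 0.0, 0.0, -0.97, -1]
[0.0, 0.0, 0.01, 0.0, 0.0, -0.97, -1]
[0.0, 0.0, 0.01, 0.0, 0.0, -0.97, -1]
[0.0, 0.0, 0.01, 0.0, 0.0, -0.97, -1]
from [0.5624 0.3589 0.16  ] yaw 20.4 tilt [ 0.   0.  21.5] d [-0.0929 -0.2698 -0.06  ] n 8 min 7.29
[0.0, 0.0, 0.54, -0.57, 0.69, 0.19, -1]
[0.0, 0.0, 0.54, -0.53, 0.71, 0.19, -1]
[0.0, 0.0, 0.54, -0.5, 0.74, 0.19, -1]
[0.0, 0.0, 0.54, -0.46, 0.76, 0.19, -1]
[0.0, 0.0, 0.54, -0.43, 0.78, 0.19, -1]
[0.0, 0.0, 0.54, -0.39, 0.8, 0.19, -1]
[0.0, 0.0, 0.54, -0.35, 0.82, 0.19, -1]
[0.0, 0.0, 0.54, -0.31, 0.83, 0.19, -1]
```

Request:
carry_out:
  moves:
    - [[0,0,0,0,0,-0.9,-1],[0,0,0,0,0,-1,-1],[0,0,0,0,0,-1,-1],[0,0,0,0,0,-1,-1]]

```text
time: 10.53
tool_pos: [0.5605, 0.3589, 0.1604]
tool_rot: [0.0, 0.984, 0.178, -0.001]
contact_force: [0.8, 1.3, -0.1]
gripper_width: 0.398
```

Request:
carry_out:
  moves:
    - [[0,0,0.54,-0.57,0.7,0.1,-1],[0,0,0.54,-0.53,0.71,0.1,-1],[0,0,0.54,-0.5,0.74,0.2,-1],[0,0,0.54,-0.46,0.76,0.2,-1],[0,0,0.54,-0.43,0.78,0.2,-1],[0,0,0.54,-0.4,0.8,0.2,-1],[0,0,0.54,-0.35,0.82,0.2,-1],[0,0,0.54,-0.3,0.83,0.2,-1]]

```text
time: 11.2
tool_pos: [0.4678, 0.088, 0.1029]
tool_rot: [0.0, 1.0, -0.01, -0.0]
contact_force: [0.2, -1.0, -0.8]
gripper_width: 0.4
```

Request:
carry_out:
  moves:
    - [[0,0,0,0,0,0,-1],[0,0,0,0,0,0,-1],[0,0,0,0,0,0,-1],[0,0,0,0,0,0,-1]]

```text
time: 11.53
tool_pos: [0.4698, 0.0901, 0.1042]
tool_rot: [-0.0, 1.0, -0.009, 0.001]
contact_force: [0.0, 0.3, -0.5]
gripper_width: 0.397
```

```bash
python3 - <<'E'
from h import *
st();plan(0.4695,0.0891,0.019,-1.1,g=-1,n=3)
f,P=look('w7'); comps(P,0.036,0.056)
E
```

```text
t 11.53 pos [0.4698 0.0901 0.1042] yaw -1.0 tz [ 1.e-03  3.e-04 -1.e+00] F [ 0.02  0.29 -0.53] w 0.397 q [ 0.03 -0.19  2.07  0.    1.27  0.05]
from [0.4698 0.0901 0.1042] yaw -1.0 tilt [-0.02 -0.06  0.1 ] d [-0.0003 -0.001  -0.0852] n 3 min 2.13
[0.0, 0.0, 0.01, 0.0, 0.01, 0.71, -1]
[0.0, 0.0, 0.01, 0.0, 0.01, 0.71, -1]
[0.0, 0.0, 0.01, 0.0, 0.01, 0.71, -1]
t 11.53 pos [0.4698 0.0901 0.1042] yaw -1.0 tz [ 1.e-03  3.e-04 -1.e+00] F [ 0.02  0.29 -0.53] w 0.397 q [ 0.03 -0.19  2.07  0.    1.27  0.05]
```

View pics/w7.png

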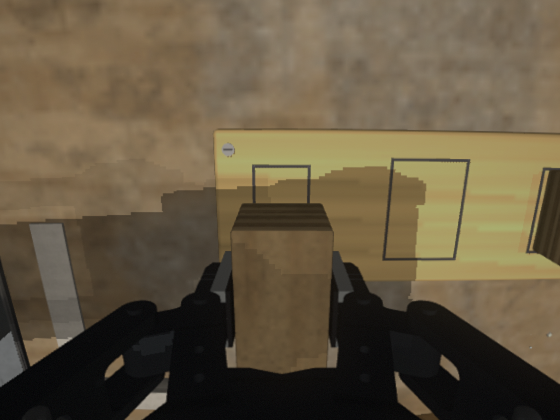

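Request:
carry_out:
  moves:
    - [[0,0,0,0,0.02,0.8,-1],[0,0,0,0,0,0.7,-1],[0,0,0,0,0,0.4,-1],[0,0,0,0,0,0.22,-1],[0,0,0,0,0,0,-1],[0,0,0,0,0,0,-1],[0,0,0,0,0,0,-1],[0,0,0,0,0,0,-1]]

```text
time: 12.25
tool_pos: [0.4702, 0.0889, 0.0201]
tool_rot: [-0.0, 1.0, -0.009, 0.001]
contact_force: [-0.0, 0.2, -0.2]
gripper_width: 0.403
```

```bash
python3 - <<'E'
from h import *
look('w8')
E
```

```text
t 12.25 pos [0.4702 0.0889 0.0201] yaw -1.04 tz [ 2.3e-03  1.0e-04 -1.0e+00] F [-0.04  0.22 -0.25] w 0.403 q [ 0.03 -0.06  2.11  0.    1.09  0.05]
```

View pics/w8.png

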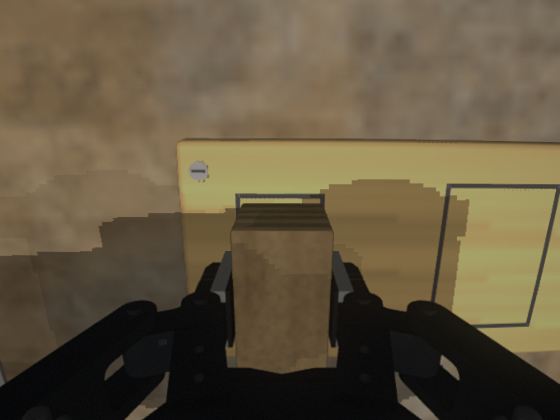

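Centred in the outline. Down 3.6 mm, release, rise.

Request:
carry_out:
  moves:
    - [[0,0,0,0,0,0.08,-1],[0,0,0,0,0,0,-1],[0,0,0,0,0,0,-1],[0,0,0,0,0,0,0.2],[0,0,0,0,0,0,0.2],[0,0,0,0,0,0,0.2],[0,0,0,0,0,0,0.2],[0,0,0,0,0,0,0.2]]

```text
time: 12.97
tool_pos: [0.4689, 0.0886, 0.0156]
tool_rot: [0.0, 1.0, -0.009, -0.0]
contact_force: [-0.3, 0.3, -0.5]
gripper_width: 0.602
```

Request:
carry_out:
  moves:
    - [[0,0,0,0,0,-0.3,0.2],[0,0,0,0,0,-0.6,0.2],[0,0,0,0,0,-1,0.2],[0,0,0,0,0,-1,1],[0,0,0,0,0,-1,1],[0,0,0,0,0,-1,1],[0,0,0,0,0,0,1],[0,0,0,0,0,0,1]]

```text
time: 13.63
tool_pos: [0.471, 0.0887, 0.2155]
tool_rot: [-0.0, 1.0, -0.009, 0.004]
contact_force: [-0.2, 0.2, -1.0]
gripper_width: 0.999
```

```bash
python3 - <<'E'
from h import *
st();plan(0.4168,0.3507,0.08,-11.4)
E
```

```text
t 13.63 pos [0.471  0.0887 0.2155] yaw -1.07 tz [ 7.2e-03  2.0e-04 -1.0e+00] F [-0.19  0.17 -0.96] w 0.999 q [ 0.03 -0.3   1.96  0.    1.47  0.05]
from [0.471  0.0887 0.2155] yaw -1.07 tilt [-0.06 -0.41 10.33] d [-0.0542  0.262  -0.1355] n 8 min 7.5
[0.0, -0.01, 0.26, -0.19, -0.82, 0.42, 1]
[0.0, -0.01, 0.26, -0.21, -0.81, 0.42, 1]
[0.0, -0.01, 0.26, -0.22, -0.81, 0.42, 1]
[0.0, -0.01, 0.26, -0.24, -0.8, 0.42, 1]
[0.0, -0.01, 0.26, -0.26, -0.8, 0.42, 1]
[0.0, -0.01, 0.26, -0.28, -0.79, 0.42, 1]
[0.0, -0.01, 0.26, -0.29, -0.78, 0.42, 1]
[0.0, -0.01, 0.26, -0.31, -0.78, 0.42, 1]
```

Request:
carry_out:
  moves:
    - [[0,0,0.26,-0.2,-0.82,0.2,1],[0,0,0.26,-0.21,-0.81,0.3,1],[0,0,0.26,-0.22,-0.81,0.4,1],[0,0,0.26,-0.24,-0.8,0.5,1],[0,0,0.26,-0.26,-0.8,0.5,1],[0,0,0.26,-0.28,-0.8,0.5,1],[0,0,0.26,-0.3,-0.78,0.5,1],[0,0,0.26,-0.3,-0.78,0.5,1]]

```text
time: 14.3
tool_pos: [0.4119, 0.3522, 0.0724]
tool_rot: [0.001, 0.995, -0.1, -0.001]
contact_force: [1.0, 0.5, 1.0]
gripper_width: 1.0
```

Request:
carry_out:
  moves:
    - [[0,0,0,0,0,0,1],[0,0,0,0,0,0,1],[0,0,0,0,0,0,1],[0,0,0,0,0,0,1]]

```text
time: 14.63
tool_pos: [0.4144, 0.3508, 0.0758]
tool_rot: [0.0, 0.995, -0.1, 0.0]
contact_force: [0.4, 0.1, -0.3]
gripper_width: 1.002
```

```bash
python3 - <<'E'
from h import *
f,P=look('w9');comps(P,0.022,0.042);plan(0.4168,0.3507,0.0055,-11.4)
E
```

```text
t 14.63 pos [0.4144 0.3508 0.0758] yaw -11.52 tz [ 3.e-04 -1.e-04 -1.e+00] F [ 0.45  0.06 -0.26] w 1.002 q [ 0.57  0.01  1.93 -0.    1.2   0.77]
px [285 227] 10392 rect [0.4172 0.3512] [50.2 70. ] 78.5 z 0.0283
from [0.4148 0.3508 0.0763] yaw -11.54 tilt [-0.04 -0.05 -0.14] d [ 0.002  -0.0001 -0.0708] n 2 min 1.77
[0.0, -0.01, -0.01, 0.02, 0.0, 0.89, 1]
[0.0, -0.01, -0.01, 0.02, 0.0, 0.89, 1]
```

View pics/w9.png

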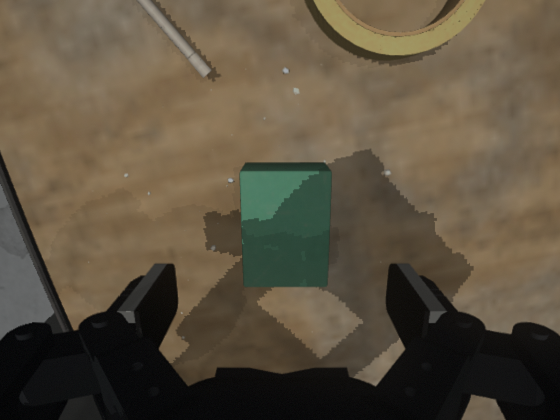

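Request:
carry_out:
  moves:
    - [[0,0,0,0.05,0,0.7,1],[0,0,0,0,0,0.6,1],[0,0,0,0,0,0.35,1],[0,0,0,0,0,0.1,1],[0,0,0,0,0,0,1],[0,0,0,0,0,0,1],[0,0,0,0,0,0,1]]

```text
time: 15.27
tool_pos: [0.4175, 0.3516, 0.0076]
tool_rot: [-0.001, 0.995, -0.1, 0.001]
contact_force: [0.5, 1.0, 0.6]
gripper_width: 0.998
```

Request:
carry_out:
  moves:
    - [[0,0,0,0,0,0,-1],[0,0,0,0,0,0,-1],[0,0,0,0,0,0,-1],[0,0,0,0,0,0,-1],[0,0,0,0,0,0,-1],[0,0,0,0,0,0,-1]]

```text
time: 15.77
tool_pos: [0.4169, 0.3517, 0.0068]
tool_rot: [-0.001, 0.995, -0.1, 0.001]
contact_force: [0.6, -0.3, 5.7]
gripper_width: 0.573
```

```bash
python3 - <<'E'
from h import *
st();E=plan(0.4168,0.3507,0.16,-11.4,g=-1)
plan(0.5695,0.0872,0.12,-1.1,g=-1,start=E)
E
```

```text
t 15.77 pos [0.4169 0.3517 0.0068] yaw -11.47 tz [ 0.0017  0.0011 -1.    ] F [ 0.64 -0.33  5.71] w 0.573 q [ 0.56  0.12  1.95 -0.    1.07  0.76]
from [0.4169 0.3517 0.0068] yaw -11.47 tilt [-0.08 -0.08 -0.07] d [-1.000e-04 -1.000e-03  1.532e-01] n 4 min 3.83
[0.0, 0.0, 0.0, 0.0, 0.0, -0.96, -1]
[0.0, 0.0, 0.0, 0.0, 0.01, -0.96, -1]
[0.0, 0.0, 0.0, 0.0, 0.01, -0.96, -1]
[0.0, 0.0, 0.0, 0.0, 0.01, -0.96, -1]
from [0.4168 0.3507 0.16  ] yaw -11.4 tilt [  0.   -0.  -10.3] d [ 0.1527 -0.2635 -0.04  ] n 8 min 7.68
[0.0, 0.0, -0.26, 0.63, 0.71, 0.13, -1]
[0.0, 0.0, -0.26, 0.61, 0.73, 0.13, -1]
[0.0, 0.0, -0.26, 0.6, 0.74, 0.13, -1]
[0.0, 0.0, -0.26, 0.58, 0.75, 0.13, -1]
[0.0, 0.0, -0.26, 0.56, 0.77, 0.13, -1]
[0.0, 0.0, -0.26, 0.55, 0.78, 0.13, -1]
[0.0, 0.0, -0.26, 0.53, 0.79, 0.13, -1]
[0.0, 0.0, -0.26, 0.51, 0.8, 0.13, -1]
```

Request:
carry_out:
  moves:
    - [[0,0,0,0,0,-0.9,-1],[0,0,0,0,0,-1,-1],[0,0,0,0,0,-1,-1],[0,0,0,0,0,-1,-1]]

```text
time: 16.1
tool_pos: [0.415, 0.3505, 0.1621]
tool_rot: [0.001, 0.995, -0.1, -0.001]
contact_force: [0.7, 1.2, -1.5]
gripper_width: 0.574
```

Request:
carry_out:
  moves:
    - [[0,0,-0.26,0.63,0.7,0.1,-1],[0,0,-0.26,0.61,0.73,0.1,-1],[0,0,-0.26,0.6,0.74,0.1,-1],[0,0,-0.26,0.58,0.75,0.1,-1],[0,0,-0.26,0.56,0.77,0.1,-1],[0,0,-0.26,0.55,0.78,0.1,-1],[0,0,-0.26,0.53,0.8,0.1,-1],[0,0,-0.26,0.51,0.8,0.1,-1]]

```text
time: 16.77
tool_pos: [0.5684, 0.0859, 0.1285]
tool_rot: [-0.0, 1.0, -0.009, -0.001]
contact_force: [0.3, 0.8, -0.8]
gripper_width: 0.576
```

Request:
carry_out:
  moves:
    - [[0,0,0,0,0,0,-1],[0,0,0,0,0,0,-1],[0,0,0,0,0,0,-1],[0,0,0,0,0,0,-1]]

```text
time: 17.1
tool_pos: [0.5677, 0.0887, 0.1292]
tool_rot: [-0.0, 1.0, -0.009, -0.001]
contact_force: [0.8, -0.2, -0.3]
gripper_width: 0.568
```

```bash
python3 - <<'E'
from h import *
f,P=look('w10');comps(P,0.036,0.056);plan(0.5695,0.0872,0.0195,-1.1,g=-1,n=3)
E
```

```text
t 17.1 pos [0.5677 0.0887 0.1292] yaw -1.0 tz [-1.1e-03  3.0e-04 -1.0e+00] F [ 0.75 -0.19 -0.32] w 0.568 q [0.03 0.02 1.82 0.   1.3  0.04]
px [434 212] 4709 rect [0.6717 0.0857] [36.3 60. ] 88.5 z 0.0452
px [138 213] 4670 rect [0.4705 0.0884] [35.7 60.3] 89.2 z 0.0452
from [0.5678 0.0889 0.1294] yaw -0.97 tilt [-0.01  0.04  0.13] d [ 0.0017 -0.0017 -0.1099] n 3 min 2.75
[0.0, 0.0, 0.01, 0.02, 0.01, 0.92, -1]
[0.0, 0.0, 0.01, 0.02, 0.01, 0.92, -1]
[0.0, 0.0, 0.01, 0.01, 0.01, 0.92, -1]
```

View pics/w10.png

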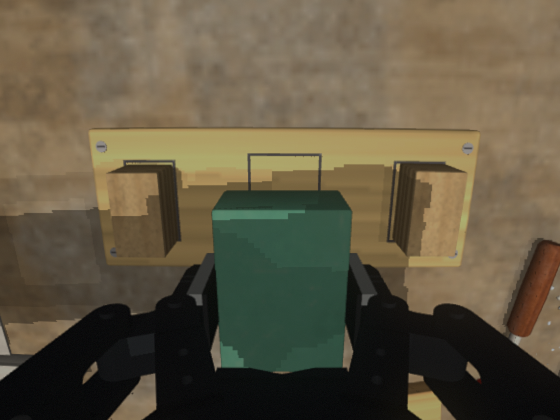

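Request:
carry_out:
  moves:
    - [[0,0,0,0.06,0.04,0.8,-1],[0,0,0,0,0,0.8,-1],[0,0,0,0,0,0.6,-1],[0,0,0,0,0,0.4,-1],[0,0,0,0,0,0.1,-1],[0,0,0,0,0,0,-1],[0,0,0,0,0,0,-1],[0,0,0,0,0,0,-1]]

```text
time: 17.82
tool_pos: [0.5718, 0.0866, 0.0232]
tool_rot: [-0.0, 1.0, -0.009, 0.001]
contact_force: [-1.0, 0.4, -1.5]
gripper_width: 0.569
```

```bash
python3 - <<'E'
from h import *
look('w11')
E
```

```text
t 17.82 pos [0.5718 0.0866 0.0232] yaw -1.02 tz [ 2.5e-03  1.0e-04 -1.0e+00] F [-0.95  0.41 -1.46] w 0.569 q [ 0.02  0.16  1.87 -0.    1.11  0.04]
```

View pics/w11.png

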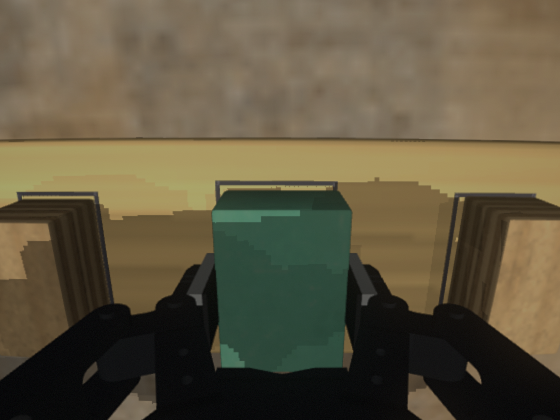

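Request:
carry_out:
  moves:
    - [[0,0,0,-0.02,0,0.09,-1],[0,0,0,0,0,0,-1],[0,0,0,0,0,0,-1],[0,0,0,0,0,0,0.6],[0,0,0,0,0,0,0.6],[0,0,0,0,0,0,0.6],[0,0,0,0,0,0,0.6],[0,0,0,0,0,0,0.6]]

```text
time: 18.53
tool_pos: [0.57, 0.086, 0.018]
tool_rot: [0.0, 1.0, -0.009, -0.0]
contact_force: [-0.2, -0.2, -0.4]
gripper_width: 0.803
```

Request:
carry_out:
  moves:
    - [[0,0,0,0,0,-0.3,0.6],[0,0,0,0,0,-0.6,0.6],[0,0,0,0,0,-1,0.6],[0,0,0,0,0,-1,1],[0,0,0,0,0,-1,1],[0,0,0,0,0.8,-1,1],[0,0,0,0,0.8,0,1],[0,0,0,0,0,0,1]]

```text
time: 19.2
tool_pos: [0.571, 0.0243, 0.2118]
tool_rot: [0.001, 1.0, -0.011, 0.004]
contact_force: [-0.4, 0.7, -1.3]
gripper_width: 0.998
```

Request:
carry_out:
  moves:
    - [[0,0,0,0,0,0,1],[0,0,0,0,0,0,1],[0,0,0,0,0,0,1],[0,0,0,0,0,0,1]]

```text
time: 19.53
tool_pos: [0.5684, 0.0289, 0.2055]
tool_rot: [-0.0, 1.0, -0.009, -0.001]
contact_force: [0.4, -0.3, -0.7]
gripper_width: 1.0
```

```bash
python3 - <<'E'
from h import *
f,P=look('w12');comps(P,0.030,0.056);comps(P,0.006,0.016)
E
```

```text
t 19.53 pos [0.5684 0.0289 0.2055] yaw -1.01 tz [-2.1e-03  4.0e-04 -1.0e+00] F [ 0.44 -0.31 -0.68] w 1.0 q [-0.08 -0.06  1.77  0.    1.44 -0.06]
px [283 118] 5022 rect [0.571  0.0852] [50.4 69.7] 89.0 z 0.0402
px [402 118] 3281 rect [0.6715 0.0852] [36.1 60.6] 87.4 z 0.0451
px [164 119] 3318 rect [0.4702 0.0876] [36.  60.5] 89.5 z 0.0451
px [ 82 409] 643 rect [ 0.329  -0.2307] [37.5 47.6] 6.5 z 0.0334
px [547  25] 541 rect [0.812  0.1657] [11.7 48.8] 92.8 z 0.0082
px [281 112] 24761 rect [0.5697 0.0869] [110.1 289.5] 178.8 z 0.0102
px [481 229] 1139 rect [ 0.7717 -0.0232] [ 13.  144.1] 83.6 z 0.0124
px [545 258] 1301 rect [ 0.8521 -0.0551] [ 25.6 104.3] 77.8 z 0.0116
px [285 322] 7102 rect [ 0.5688 -0.1306] [ 42.2 228.3] 7.4 z 0.0133
```

View pics/w12.png

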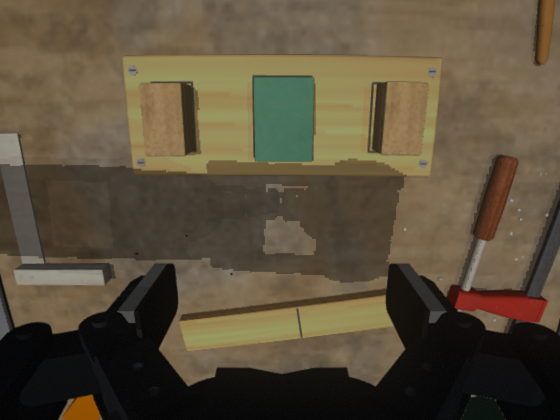

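```bash
python3 - <<'E'
from h import *
plan(0.55,-0.128,0.24,-82.6)
E
```

```text
from [0.5685 0.0289 0.2057] yaw -1.0 tilt [6.00e-02 1.00e-01 8.16e+01] d [-0.0185 -0.1569  0.0343] n 17 min 16.32
[0.0, 0.0, 0.96, -0.02, 0.23, -0.05, 1]
[0.0, 0.0, 0.96, 0.0, 0.23, -0.05, 1]
[0.0, 0.0, 0.96, 0.02, 0.23, -0.05, 1]
[0.0, 0.0, 0.96, 0.03, 0.23, -0.05, 1]
[0.0, 0.0, 0.96, 0.05, 0.23, -0.05, 1]
[0.0, 0.0, 0.96, 0.07, 0.22, -0.05, 1]
[0.0, 0.0, 0.96, 0.09, 0.21, -0.05, 1]
[0.0, 0.0, 0.96, 0.11, 0.21, -0.05, 1]
[0.0, 0.0, 0.96, 0.13, 0.2, -0.05, 1]
[0.0, 0.0, 0.96, 0.14, 0.18, -0.05, 1]
[0.0, 0.0, 0.96, 0.16, 0.17, -0.05, 1]
[0.0, 0.0, 0.96, 0.17, 0.16, -0.05, 1]
[0.0, 0.0, 0.96, 0.18, 0.14, -0.05, 1]
[0.0, 0.0, 0.96, 0.19, 0.13, -0.05, 1]
[0.0, 0.0, 0.96, 0.2, 0.11, -0.05, 1]
[0.0, 0.0, 0.96, 0.21, 0.09, -0.05, 1]
[0.0, 0.0, 0.96, 0.22, 0.08, -0.05, 1]
```

Request:
carry_out:
  moves:
    - [[0,0,0.96,0,0.23,-0.05,1],[0,0,0.96,0,0.23,-0.05,1],[0,0,0.96,0.02,0.23,-0.05,1],[0,0,0.96,0.03,0.23,-0.05,1],[0,0,0.96,0.05,0.23,-0.05,1],[0,0,0.96,0.07,0.22,-0.05,1],[0,0,0.96,0.1,0.21,-0.05,1],[0,0,0.96,0.1,0.2,-0.05,1]]

```text
time: 20.25
tool_pos: [0.561, -0.0451, 0.2221]
tool_rot: [0.0, 0.941, -0.339, -0.001]
contact_force: [0.5, 0.4, 0.0]
gripper_width: 1.001
```

Request:
carry_out:
  moves:
    - [[0,0,0.96,0.13,0.2,-0.05,1],[0,0,0.96,0.14,0.18,-0.05,1],[0,0,0.96,0.16,0.17,-0.05,1],[0,0,0.96,0.17,0.16,-0.05,1],[0,0,0.96,0.18,0.14,-0.05,1],[0,0,0.96,0.19,0.13,-0.05,1],[0,0,0.96,0.2,0.1,-0.05,1],[0,0,0.96,0.2,0.1,-0.05,1]]

```text
time: 20.92
tool_pos: [0.5524, -0.118, 0.2381]
tool_rot: [0.0, 0.777, -0.63, -0.001]
contact_force: [0.0, -0.8, 0.1]
gripper_width: 1.001
```

Request:
carry_out:
  moves:
    - [[0,0,0.96,0.2,0.1,-0.05,1],[0,0,0,0,0,0,1],[0,0,0,0,0,0,1],[0,0,0,0,0,0,1],[0,0,0,0,0,0,1]]

```text
time: 21.33
tool_pos: [0.5503, -0.1262, 0.2403]
tool_rot: [0.0, 0.752, -0.66, -0.0]
contact_force: [-0.2, 0.2, 0.2]
gripper_width: 0.996
```

```bash
python3 - <<'E'
from h import *
f,P=look('w13');comps(P,0.008,0.02)
E
```

```text
t 21.33 pos [ 0.5503 -0.1262  0.2403] yaw -82.55 tz [-5.e-04  4.e-04 -1.e+00] F [-0.17  0.22  0.25] w 0.996 q [-0.36 -0.1   1.74  0.    1.49  1.08]
px [ 92 124] 15252 rect [0.5628 0.0864] [110.1 275.7] 178.8 z 0.0102
px [288 126] 9942 rect [ 0.5845 -0.1292] [ 40.7 259.1] 7.4 z 0.0133
px [213 341] 1054 rect [ 0.3308 -0.0715] [ 18.6 101.4] 179.5 z 0.0161
```

View pics/w13.png

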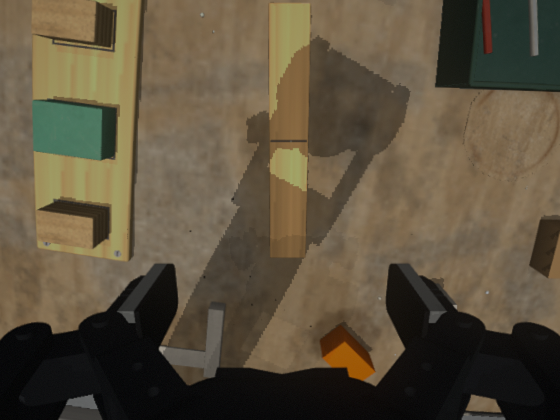

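```bash
python3 - <<'E'
from h import *
plan(0.5845,-0.1292,0.07,-82.6)
E
```

```text
from [ 0.5502 -0.1263  0.2403] yaw -82.57 tilt [0.02 0.02 0.03] d [ 0.0343 -0.0029 -0.1703] n 5 min 4.34
[0.0, 0.0, 0.0, 0.04, -0.17, 0.85, 1]
[0.0, 0.0, 0.0, 0.04, -0.17, 0.85, 1]
[0.0, 0.0, 0.0, 0.04, -0.17, 0.85, 1]
[0.0, 0.0, 0.0, 0.04, -0.17, 0.85, 1]
[0.0, 0.0, 0.0, 0.04, -0.17, 0.85, 1]
```

Request:
carry_out:
  moves:
    - [[0,0,0,0.04,-0.17,0.85,1],[0,0,0,0.04,-0.17,0.85,1],[0,0,0,0.04,-0.17,0.85,1],[0,0,0,0.04,-0.17,0.85,1],[0,0,0,0.04,-0.17,0.85,1],[0,0,0,0,0,0,0.5],[0,0,0,0,0,0,0.5],[0,0,0,0,0,0,0.5]]

```text
time: 22.05
tool_pos: [0.5859, -0.1307, 0.0724]
tool_rot: [-0.0, 0.751, -0.66, 0.001]
contact_force: [0.2, -0.4, 0.0]
gripper_width: 0.747
```

```bash
python3 - <<'E'
from h import *
f,P=look('w14');plan(0.5845,-0.1292,0.001,-82.6,n=3)
E
```

```text
t 22.05 pos [ 0.5859 -0.1307  0.0724] yaw -82.63 tz [ 1.9e-03 -7.0e-04 -1.0e+00] F [ 0.21 -0.38  0.01] w 0.747 q [-0.34  0.14  1.8   0.    1.2   1.1 ]
from [ 0.5866 -0.131   0.0736] yaw -82.64 tilt [-0.22 -0.11 -0.04] d [-0.0021  0.0018 -0.0726] n 3 min 1.82
[-0.01, -0.01, 0.0, -0.02, 0.02, 0.6, 1]
[-0.01, -0.01, 0.0, -0.02, 0.02, 0.6, 1]
[-0.01, -0.01, 0.0, -0.02, 0.02, 0.6, 1]
```

View pics/w14.png

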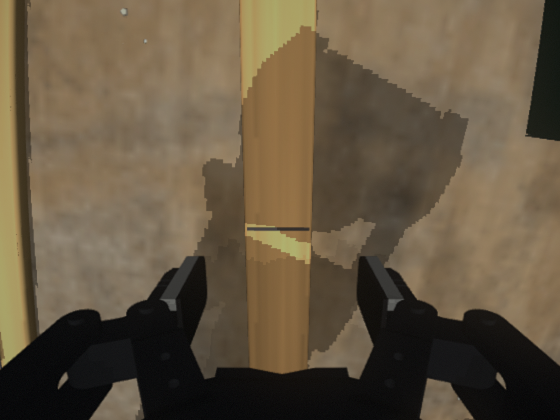

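Request:
carry_out:
  moves:
    - [[0,0,0,-0.05,0.05,0.7,0.5],[0,0,0,0,0,0.6,0.5],[0,0,0,0,0,0.35,0.5],[0,0,0,0,0,0.12,0.5],[0,0,0,0,0,0,0.5],[0,0,0,0,0,0,0.5],[0,0,0,0,0,0,0.5]]

```text
time: 22.68
tool_pos: [0.5843, -0.1294, 0.002]
tool_rot: [-0.001, 0.751, -0.66, 0.002]
contact_force: [0.6, -0.6, -0.9]
gripper_width: 0.755
```

```bash
python3 - <<'E'
from h import *
f,P=look('w15');plan(0.5845,-0.1292,0.001,-82.6,n=1)
E
```

```text
t 22.68 pos [ 0.5843 -0.1294  0.002 ] yaw -82.67 tz [ 0.0033 -0.0012 -1.    ] F [ 0.58 -0.58 -0.94] w 0.755 q [-0.34  0.24  1.82  0.    1.08  1.1 ]
from [ 0.5843 -0.1294  0.0019] yaw -82.67 tilt [-0.18 -0.09 -0.07] d [ 0.0002  0.0002 -0.0009] n 1 min 1
[-0.04, -0.02, -0.01, 0.0, -0.01, 0.02, 1]
```

View pics/w15.png

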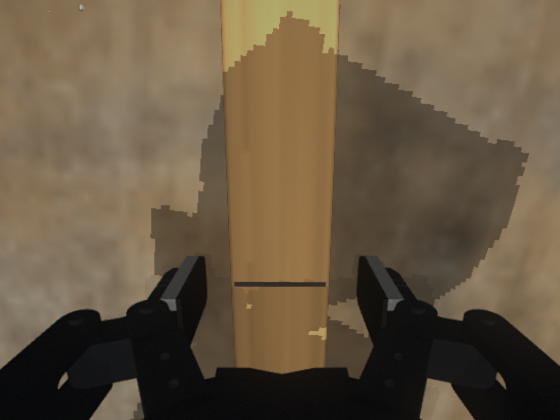

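Request:
carry_out:
  moves:
    - [[0,0,0,0,0,0.01,-1],[0,0,0,0,0,0,-1],[0,0,0,0,0,0,-1],[0,0,0,0,0,0,-1],[0,0,0,0,0,0,-1],[0,0,0,0,0,0,-1]]

```text
time: 23.23
tool_pos: [0.5837, -0.1292, 0.0006]
tool_rot: [-0.0, 0.751, -0.66, 0.001]
contact_force: [-0.1, 0.2, 5.8]
gripper_width: 0.45
```

```bash
python3 - <<'E'
from h import *
f,P=look('w16')
E=plan(0.5845,-0.1292,0.16,-82.6,g=-1)
plan(0.5705,0.0865,0.14,-91.2,g=-1,start=E)
E
```

```text
t 23.23 pos [ 0.5837 -0.1292  0.0006] yaw -82.67 tz [ 1.7e-03 -6.0e-04 -1.0e+00] F [-0.14  0.24  5.79] w 0.45 q [-0.34  0.24  1.83  0.    1.08  1.1 ]
from [ 0.5836 -0.1292  0.0006] yaw -82.67 tilt [-0.09 -0.04 -0.07] d [ 0.0009 -0.      0.1594] n 4 min 3.98
[0.0, 0.0, 0.0, 0.0, -0.01, -1.0, -1]
[0.0, 0.0, 0.0, 0.0, -0.01, -1.0, -1]
[0.0, 0.0, 0.0, 0.0, -0.01, -1.0, -1]
[0.0, 0.0, 0.0, 0.0, -0.01, -1.0, -1]
from [ 0.5845 -0.1292  0.16  ] yaw -82.6 tilt [-0.  -0.   8.6] d [-0.014   0.2157 -0.02  ] n 6 min 5.43
[0.0, 0.0, 0.29, -0.9, -0.06, 0.08, -1]
[0.0, 0.0, 0.29, -0.9, -0.04, 0.08, -1]
[0.0, 0.0, 0.29, -0.9, -0.01, 0.08, -1]
[0.0, 0.0, 0.29, -0.9, 0.01, 0.08, -1]
[0.0, 0.0, 0.29, -0.9, 0.03, 0.08, -1]
[0.0, 0.0, 0.29, -0.9, 0.05, 0.08, -1]
```

View pics/w16.png

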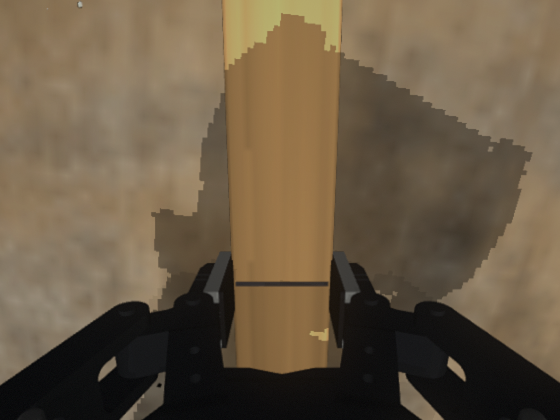

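Request:
carry_out:
  moves:
    - [[0,0,0,0,0,-0.3,-1],[0,0,0,0,0,-0.8,-1],[0,0,0,0,0,-1,-1],[0,0,0,0,0,-1,-1],[0,0,0,0,0,-0.9,-1]]

```text
time: 23.7
tool_pos: [0.5823, -0.1287, 0.1617]
tool_rot: [0.0, 0.751, -0.66, -0.0]
contact_force: [0.9, -1.0, -1.2]
gripper_width: 0.449
```

Request:
carry_out:
  moves:
    - [[0,0,0.3,-0.6,-0.05,0,-1],[0,0,0.3,-0.9,-0.04,0,-1],[0,0,0.3,-0.9,0,0,-1],[0,0,0.3,-0.9,0.01,0,-1],[0,0,0.3,-0.9,0.03,0,-1],[0,0,0.22,-0.8,0.05,0,-1],[0,0,0,-0.4,0,0,-1]]

```text
time: 24.28
tool_pos: [0.5698, 0.0903, 0.1594]
tool_rot: [-0.0, -0.7, 0.714, 0.001]
contact_force: [0.4, 0.6, -0.6]
gripper_width: 0.452
```

Request:
carry_out:
  moves:
    - [[0,0,0,0,0,0,-1],[0,0,0,0,0,0,-1],[0,0,0,0,0,0,-1],[0,0,0,0,0,0,-1],[0,0,0,0,0,0,-1]]

```text
time: 24.7
tool_pos: [0.5711, 0.0859, 0.1594]
tool_rot: [-0.0, -0.699, 0.715, 0.0]
contact_force: [-0.0, 0.9, -0.2]
gripper_width: 0.449
```

```bash
python3 - <<'E'
from h import *
f,P=look('w17');comps(P,0.12,0.19)
plan(0.570,0.0868,0.06,-91.15,g=-1,n=3)
E
```

```text
t 24.7 pos [0.5711 0.0859 0.1594] yaw -91.36 tz [-3.e-04 -2.e-04 -1.e+00] F [-0.    0.93 -0.23] w 0.449 q [ 0.02 -0.    1.79 -0.    1.35  1.62]
px [282 181] 41669 rect [0.6022 0.0818] [ 65.3 148.4] 170.8 z 0.1719
from [0.5712 0.086  0.1594] yaw -91.36 tilt [ 0.01 -0.01 -0.21] d [-0.0012  0.0008 -0.0994] n 3 min 2.49
[0.0, 0.0, -0.01, -0.01, 0.01, 0.83, -1]
[0.0, 0.0, -0.01, -0.01, 0.01, 0.83, -1]
[0.0, 0.0, -0.01, -0.01, 0.01, 0.83, -1]
```

View pics/w17.png

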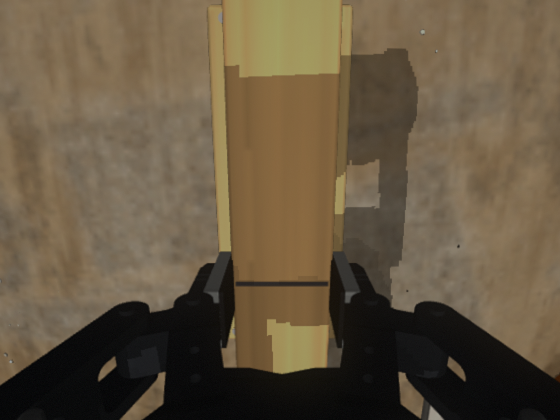

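Request:
carry_out:
  moves:
    - [[0,0,-0.04,-0.02,0.03,0.8,-1],[0,0,0,0,0,0.8,-1],[0,0,0,0,0,0.6,-1],[0,0,0,0,0,0.3,-1],[0,0,0,0,0,0,-1],[0,0,0,0,0,0,-1],[0,0,0,0,0,0,-1],[0,0,0,0,0,0,-1]]

```text
time: 25.42
tool_pos: [0.5718, 0.0878, 0.0619]
tool_rot: [0.002, -0.7, 0.714, -0.001]
contact_force: [0.3, 0.3, -0.7]
gripper_width: 0.447
```

```bash
python3 - <<'E'
from h import *
st(); plan(0.570,0.0868,0.049,-91.15,g=-1,n=1)
E
```

```text
t 25.42 pos [0.5718 0.0878 0.0619] yaw -91.08 tz [ 4.2e-03  1.0e-04 -1.0e+00] F [ 0.3   0.29 -0.74] w 0.447 q [0.02 0.11 1.86 0.   1.18 1.61]
from [0.5718 0.0878 0.0619] yaw -91.08 tilt [-0.24  0.01  0.07] d [-0.0018 -0.001  -0.0129] n 1 min 1
[-0.05, 0.0, 0.01, 0.02, 0.05, 0.32, -1]
```

Request:
carry_out:
  moves:
    - [[-0.03,0,0,0.02,0.03,0.15,-1],[0,0,0,0,0,0.13,-1],[0,0,0,0,0,0,-1],[0,0,0,0,0,0,-1],[0,0,0,0,0,0,-1],[0,0,0,0,0,0,-1],[0,0,0,0,0,0,-1]]

```text
time: 26.0
tool_pos: [0.5686, 0.0871, 0.0482]
tool_rot: [-0.001, -0.701, 0.714, 0.001]
contact_force: [0.1, -0.2, -0.5]
gripper_width: 0.451
```

```bash
python3 - <<'E'
from h import *
st(); plan(0.570,0.0868,0.0476,-91.15,g=-1,n=1)
look('s18','scene');
E
```

```text
t 26.0 pos [0.5686 0.0871 0.0482] yaw -91.06 tz [-2.8e-03  1.0e-04 -1.0e+00] F [ 0.14 -0.15 -0.55] w 0.451 q [0.02 0.12 1.86 0.   1.16 1.61]
from [0.5686 0.0871 0.0482] yaw -91.06 tilt [0.16 0.   0.09] d [ 0.0014 -0.0003 -0.0006] n 1 min 1
[0.03, 0.0, 0.02, 0.01, -0.03, 0.02, -1]
t 26.0 pos [0.5686 0.0871 0.0482] yaw -91.06 tz [-2.8e-03  1.0e-04 -1.0e+00] F [ 0.14 -0.15 -0.55] w 0.451 q [0.02 0.12 1.86 0.   1.16 1.61]
```

View pics/s18.png

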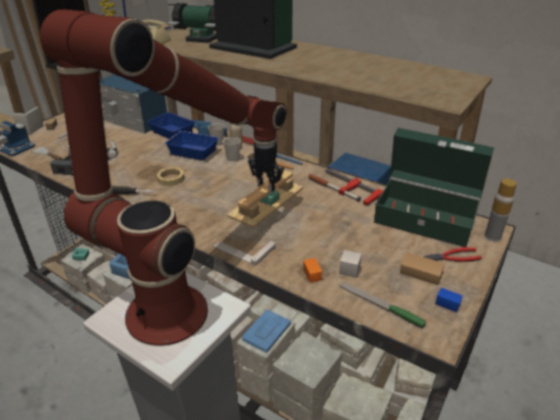

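Request:
carry_out:
  moves:
    - [[0,0,0,0,-0.02,0.02,-1],[0,0,0,0,0,0,-1],[0,0,0,0,0,0,0.3],[0,0,0,0,0,0,0.3],[0,0,0,0,0,0,0.3],[0,0,0,0,0,0,0.3],[0,0,0,0,0,0,0.3]]

```text
time: 26.63
tool_pos: [0.5695, 0.087, 0.0474]
tool_rot: [-0.001, -0.7, 0.714, 0.001]
contact_force: [-0.5, -0.4, -0.2]
gripper_width: 0.648
```

Request:
carry_out:
  moves:
    - [[0,0,0,0,0,-0.3,0.3],[0,0,0,0,0,-0.6,0.3],[0,0,0,0,0,-1,0.3],[0,0,0,0,0,-1,1],[0,0,0,0,0.5,-1,1],[0,0,0,0,0.5,-1,1],[0,0,0,0,0,0,1],[0,0,0,0,0,0,1]]

```text
time: 27.3
tool_pos: [0.534, 0.0879, 0.2432]
tool_rot: [0.002, -0.701, 0.714, -0.002]
contact_force: [0.1, 0.4, -1.5]
gripper_width: 1.002
```

Request:
carry_out:
  moves:
    - [[0,0,0,0,0,0,1],[0,0,0,0,0,0,1],[0,0,0,0,0,0,1]]

```text
time: 27.55
tool_pos: [0.5319, 0.0876, 0.2359]
tool_rot: [-0.002, -0.7, 0.714, 0.002]
contact_force: [-0.1, 0.5, 0.3]
gripper_width: 1.001
```

```bash
python3 - <<'E'
from h import *
f,P=look('w19');comps(P,0.054,0.075);comps(P,0.006,0.016);comps(P,0.034,0.052,100)
E
```

```text
t 27.55 pos [0.5319 0.0876 0.2359] yaw -91.08 tz [-0.0065 -0.     -1.    ] F [-0.08  0.54  0.26] w 1.001 q [ 0.03 -0.15  1.8   0.    1.5   1.61]
px [281 131] 12348 rect [0.5624 0.0871] [ 40.7 241.5] 178.9 z 0.0602
px [241 130] 6647 rect [0.562  0.1261] [ 32.3 269.5] 178.9 z 0.0102
px [322 127] 6453 rect [0.5602 0.0475] [ 32.4 269.7] 178.9 z 0.0102
px [251  21] 435 rect [0.6709 0.1109] [ 8.9 33.3] 178.0 z 0.0452
px [311  20] 412 rect [0.6696 0.0597] [ 8.8 33.7] 179.9 z 0.0451
px [252 136] 708 rect [0.5713 0.1146] [12.3 49.3] 178.1 z 0.0402
px [312 136] 843 rect [0.5703 0.0579] [15.1 49.3] 178.2 z 0.0402
px [256 237] 300 rect [0.4712 0.1138] [ 8.2 34.9] 178.2 z 0.0451
px [307 238] 327 rect [0.4705 0.0624] [ 9.3 34.7] 0.1 z 0.045
```

View pics/w19.png

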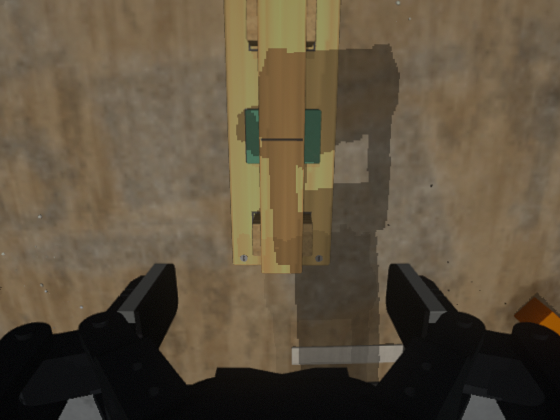

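```bash
python3 - <<'E'
from h import *
d=np.load('pics/w19.npz'); print(d['P'][136,282],d['P'][143,282])
plan(0.37,-0.31,0.22,-76.6,n=11)
E
```

```text
[0.57350151 0.08612659 0.05812478] [0.56744486 0.08623167 0.05881306]
from [0.532  0.0876 0.236 ] yaw -91.08 tilt [  0.36   0.04 -14.48] d [-0.162  -0.3976 -0.016 ] n 11 min 10.74
[0.01, 0.0, -0.26, 0.91, 0.35, 0.04, 1]
[0.01, 0.0, -0.26, 0.9, 0.37, 0.04, 1]
[0.01, 0.0, -0.26, 0.89, 0.39, 0.04, 1]
[0.01, 0.0, -0.26, 0.88, 0.41, 0.04, 1]
[0.01, 0.0, -0.26, 0.87, 0.43, 0.04, 1]
[0.01, 0.0, -0.26, 0.86, 0.45, 0.04, 1]
[0.01, 0.0, -0.26, 0.85, 0.47, 0.04, 1]
[0.01, 0.0, -0.26, 0.84, 0.49, 0.04, 1]
[0.01, 0.0, -0.26, 0.83, 0.51, 0.04, 1]
[0.01, 0.0, -0.26, 0.82, 0.53, 0.04, 1]
[0.01, 0.0, -0.26, 0.81, 0.55, 0.04, 1]
```

Request:
carry_out:
  moves:
    - [[0,0,-0.26,0.9,0.35,0,1],[0,0,-0.26,0.9,0.37,0,1],[0,0,-0.26,0.9,0.39,0,1],[0,0,-0.26,0.88,0.41,0,1],[0,0,-0.26,0.87,0.43,0,1],[0,0,-0.26,0.86,0.45,0,1],[0,0,-0.26,0.85,0.47,0,1],[0,0,-0.26,0.84,0.5,0,1]]

```text
time: 28.27
tool_pos: [0.4138, -0.2017, 0.2373]
tool_rot: [0.001, 0.763, -0.647, -0.002]
contact_force: [0.1, 0.0, -0.4]
gripper_width: 1.0
```

Request:
carry_out:
  moves:
    - [[0,0,-0.26,0.83,0.5,0,1],[0,0,-0.26,0.82,0.53,0,1],[0,0,-0.26,0.8,0.55,0,1],[0,0,0,0,0,0,1],[0,0,0,0,0,0,1],[0,0,0,0,0,0,1],[0,0,0,0,0,0,1],[0,0,0,0,0,0,1]]

```text
time: 28.93
tool_pos: [0.3716, -0.3072, 0.2381]
tool_rot: [0.001, 0.784, -0.62, -0.001]
contact_force: [0.2, 0.3, -1.1]
gripper_width: 1.001
```

```bash
python3 - <<'E'
from h import *
f,P=look('w20');comps(P,0.044,0.056)
E
```

```text
t 28.93 pos [ 0.3716 -0.3072  0.2381] yaw -76.65 tz [-2.9e-03  7.0e-04 -1.0e+00] F [ 0.18  0.29 -1.11] w 1.001 q [-0.84 -0.3   1.93 -0.    1.52  0.49]
px [298 141] 2927 rect [ 0.4097 -0.3139] [48.8 50. ] 103.4 z 0.0482
```

View pics/w20.png

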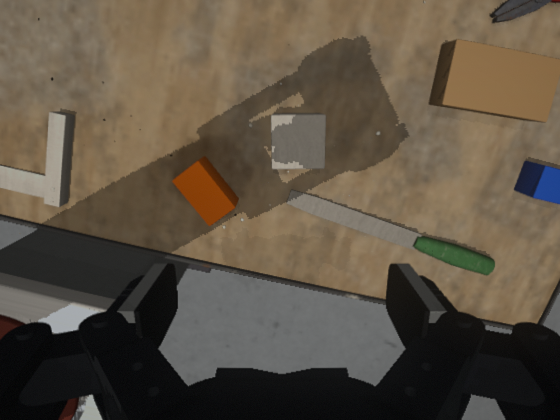

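```bash
python3 - <<'E'
from h import *
plan(0.4097,-0.3139,0.10,-76.6,n=5)
E
```

```text
from [ 0.3716 -0.3073  0.2383] yaw -76.65 tilt [ 0.15  0.06 -0.05] d [ 0.0381 -0.0066 -0.1383] n 5 min 3.59
[0.01, 0.0, 0.0, 0.08, -0.18, 0.69, 1]
[0.01, 0.0, 0.0, 0.08, -0.18, 0.69, 1]
[0.01, 0.0, 0.0, 0.08, -0.18, 0.69, 1]
[0.01, 0.0, 0.0, 0.08, -0.18, 0.69, 1]
[0.01, 0.0, 0.0, 0.08, -0.18, 0.69, 1]
```

Request:
carry_out:
  moves:
    - [[0,0,0,0.08,-0.18,0.7,1],[0,0,0,0.08,-0.18,0.7,1],[0,0,0,0.08,-0.18,0.7,1],[0,0,0,0.08,-0.18,0.7,1],[0,0,0,0.08,-0.18,0.65,1],[0,0,0,0,0,0,1],[0,0,0,0,0,0,1],[0,0,0,0,0,0,1]]

```text
time: 29.65
tool_pos: [0.4101, -0.3158, 0.1019]
tool_rot: [0.001, 0.784, -0.621, -0.0]
contact_force: [-0.3, 0.0, 0.5]
gripper_width: 0.993
```

```bash
python3 - <<'E'
from h import *
f,P=look('w21');comps(P,0.044,0.056)
plan(0.4097,-0.3139,0.008,-76.6,n=4)
E
```

```text
t 29.65 pos [ 0.4101 -0.3158  0.1019] yaw -76.71 tz [-0.0015 -0.0013 -1.    ] F [-0.35  0.01  0.5 ] w 0.993 q [-0.8  -0.09  1.98 -0.    1.25  0.54]
px [277 226] 6994 rect [ 0.4101 -0.3136] [50.1 50.3] 13.6 z 0.0482
from [ 0.4103 -0.3164  0.1026] yaw -76.73 tilt [ 0.05 -0.13 -0.13] d [-0.0006  0.0025 -0.0946] n 4 min 2.37
[0.0, -0.01, -0.01, -0.02, 0.0, 0.59, 1]
[0.0, -0.01, -0.01, -0.02, 0.0, 0.59, 1]
[0.0, -0.01, -0.01, -0.02, 0.0, 0.59, 1]
[0.0, -0.01, -0.01, -0.02, 0.0, 0.59, 1]
```

View pics/w21.png

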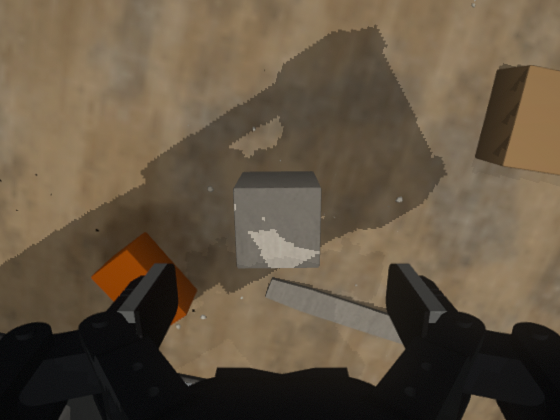

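Request:
carry_out:
  moves:
    - [[0,0,0,-0.06,0,0.7,1],[0,0,0,0,0,0.7,1],[0,0,0,0,0,0.5,1],[0,0,0,0,0,0.3,1],[0,0,0,0,0,0.15,1],[0,0,0,0,0,0,1],[0,0,0,0,0,0,1],[0,0,0,0,0,0,1]]

```text
time: 30.37
tool_pos: [0.4097, -0.3146, 0.0083]
tool_rot: [0.001, 0.784, -0.621, 0.001]
contact_force: [-0.4, 0.3, -0.1]
gripper_width: 0.999
```

Request:
carry_out:
  moves:
    - [[0,0,0,0,0,0,-1],[0,0,0,0,0,0,-1],[0,0,0,0,0,0,-1],[0,0,0,0,0,0,-1],[0,0,0,0,0,0,-1],[0,0,0,0,0,0,-1]]

```text
time: 30.87
tool_pos: [0.4091, -0.3138, 0.0073]
tool_rot: [0.001, 0.784, -0.621, -0.0]
contact_force: [-1.3, 0.7, 6.4]
gripper_width: 0.581
```

```bash
python3 - <<'E'
from h import *
f,P=look('w22')
E=plan(0.4097,-0.3139,0.21,-76.6,g=-1,n=6)
plan(0.570,0.0868,0.18,-91.15,g=-1,start=E)
E
```

```text
t 30.87 pos [ 0.4091 -0.3138  0.0073] yaw -76.77 tz [-1.7e-03 -7.0e-04 -1.0e+00] F [-1.26  0.73  6.43] w 0.581 q [-0.8   0.05  2.02 -0.    1.07  0.54]
from [ 0.409  -0.3138  0.0073] yaw -76.77 tilt [ 0.11 -0.01 -0.17] d [ 7.000e-04 -1.000e-04  2.027e-01] n 6 min 5.07
[0.0, 0.0, -0.01, 0.0, 0.0, -0.84, -1]
[0.0, 0.0, -0.01, 0.0, 0.0, -0.84, -1]
[0.0, 0.0, -0.01, 0.0, 0.0, -0.84, -1]
[0.0, 0.0, -0.01, 0.0, 0.0, -0.84, -1]
[0.0, 0.0, -0.01, 0.0, 0.0, -0.84, -1]
[0.0, 0.0, -0.01, 0.0, 0.0, -0.84, -1]
from [ 0.4097 -0.3139  0.21  ] yaw -76.6 tilt [-0.    0.   14.55] d [ 0.1603  0.4007 -0.03  ] n 11 min 10.82
[0.0, 0.0, 0.26, -0.8, -0.57, 0.07, -1]
[0.0, 0.0, 0.26, -0.81, -0.55, 0.07, -1]
[0.0, 0.0, 0.26, -0.83, -0.53, 0.07, -1]
[0.0, 0.0, 0.26, -0.84, -0.51, 0.07, -1]
[0.0, 0.0, 0.26, -0.85, -0.49, 0.07, -1]
[0.0, 0.0, 0.26, -0.86, -0.47, 0.07, -1]
[0.0, 0.0, 0.26, -0.87, -0.45, 0.07, -1]
[0.0, 0.0, 0.26, -0.88, -0.43, 0.07, -1]
[0.0, 0.0, 0.26, -0.89, -0.41, 0.07, -1]
[0.0, 0.0, 0.26, -0.9, -0.39, 0.07, -1]
[0.0, 0.0, 0.26, -0.91, -0.37, 0.07, -1]
```

View pics/w22.png

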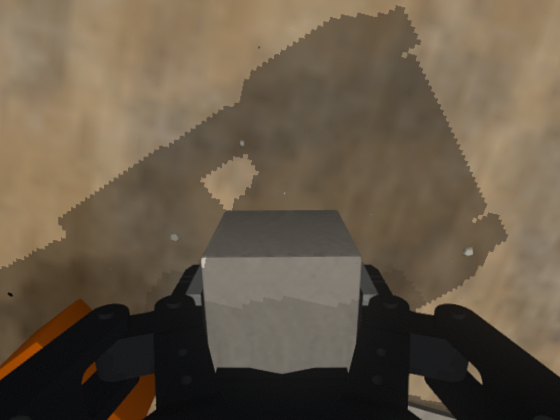

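Request:
carry_out:
  moves:
    - [[0,0,0,0,0,-0.3,-1],[0,0,0,0,0,-0.8,-1],[0,0,0,0,0,-1,-1],[0,0,0,0,0,-1,-1],[0,0,0,0,0,-1,-1],[0,0,0,0,0,-0.8,-1]]

```text
time: 31.42
tool_pos: [0.4084, -0.3126, 0.2039]
tool_rot: [0.001, 0.784, -0.621, -0.002]
contact_force: [1.5, -0.7, -7.0]
gripper_width: 0.578
```

Request:
carry_out:
  moves:
    - [[0,0,0.26,-0.6,-0.4,0,-1],[0,0,0.26,-0.8,-0.55,0,-1],[0,0,0.26,-0.83,-0.53,0,-1],[0,0,0.26,-0.84,-0.5,0,-1],[0,0,0.26,-0.85,-0.5,0,-1],[0,0,0.26,-0.86,-0.47,0,-1],[0,0,0.26,-0.87,-0.45,0,-1],[0,0,0.26,-0.88,-0.43,0,-1]]

```text
time: 32.08
tool_pos: [0.5205, -0.0298, 0.1998]
tool_rot: [0.002, 0.724, -0.69, -0.003]
contact_force: [2.1, -1.2, -8.0]
gripper_width: 0.58
```

Request:
carry_out:
  moves:
    - [[0,0,0.26,-0.9,-0.4,0,-1],[0,0,0.26,-0.9,-0.4,0,-1],[0,0,0.26,-0.8,-0.4,0,-1],[0,0,0,-0.3,-0.2,0,-1],[0,0,0,0,0,0,-1],[0,0,0,0,0,0,-1],[0,0,0,0,0,0,-1],[0,0,0,0,0,0,-1]]

```text
time: 32.75
tool_pos: [0.5743, 0.084, 0.201]
tool_rot: [-0.002, -0.7, 0.714, 0.002]
contact_force: [-0.5, -0.3, -8.0]
gripper_width: 0.578
```

```bash
python3 - <<'E'
from h import *
f,P=look('w23')
plan(0.570,0.0868,0.085,-91.15,g=-1)
E
```

```text
t 32.75 pos [0.5743 0.084  0.201 ] yaw -91.14 tz [-4.7e-03 -4.0e-04 -1.0e+00] F [-0.49 -0.3  -7.97] w 0.578 q [ 0.02 -0.03  1.75 -0.    1.43  1.61]
from [0.5746 0.0839 0.2013] yaw -91.16 tilt [ 0.23 -0.02 -0.01] d [-0.0046  0.0029 -0.1163] n 3 min 2.91
[0.02, 0.0, 0.0, -0.02, 0.03, 0.97, -1]
[0.02, 0.0, 0.0, -0.02, 0.04, 0.97, -1]
[0.02, 0.0, 0.0, -0.02, 0.04, 0.97, -1]
```

View pics/w23.png

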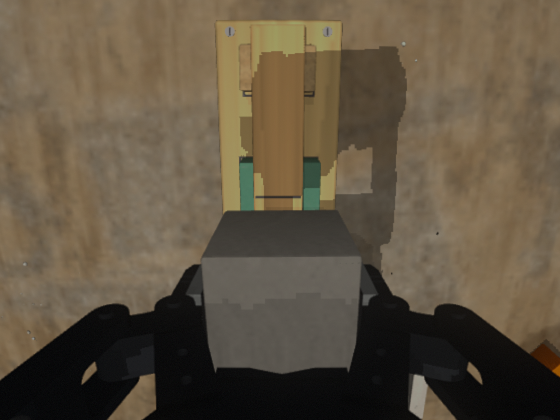

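Request:
carry_out:
  moves:
    - [[0,0,0,-0.07,0.11,0.7,-1],[0,0,0,0,0,0.8,-1],[0,0,0,0,0,0.7,-1],[0,0,0,0,0,0.4,-1],[0,0,0,0,0,0.2,-1],[0,0,0,0,0,0,-1],[0,0,0,0,0,0,-1],[0,0,0,0,0,0,-1]]

```text
time: 33.47
tool_pos: [0.5723, 0.0876, 0.0923]
tool_rot: [0.001, -0.7, 0.714, -0.0]
contact_force: [0.7, 0.1, -7.8]
gripper_width: 0.58
```

Request:
carry_out:
  moves:
    - [[0,0,0,0,0,0,-1],[0,0,0,0,0,0,-1]]

```text
time: 33.63
tool_pos: [0.572, 0.0879, 0.0919]
tool_rot: [0.0, -0.7, 0.714, -0.0]
contact_force: [1.1, -0.1, -7.7]
gripper_width: 0.578
```

```bash
python3 - <<'E'
from h import *
f,P=look('w24')
plan(0.570,0.0868,0.0705,-91.15,g=-1)
E
```

```text
t 33.63 pos [0.572  0.0879 0.0919] yaw -91.07 tz [ 6.e-04  1.e-04 -1.e+00] F [ 1.12 -0.09 -7.67] w 0.578 q [0.02 0.07 1.84 0.   1.23 1.61]
from [0.5717 0.088  0.0916] yaw -91.07 tilt [-0.    0.01  0.08] d [-0.0017 -0.0012 -0.0211] n 1 min 1
[0.0, 0.0, 0.02, 0.03, 0.04, 0.53, -1]
```

View pics/w24.png

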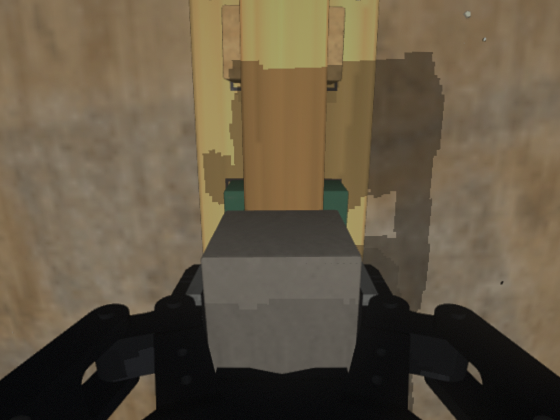

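Aligned. Last descent, in small steps.

Request:
carry_out:
  moves:
    - [[0,0,0,0.03,0.04,0.2,-1],[0,0,0,0,0,0.15,-1],[0,0,0,0,0,0.12,-1],[0,0,0,0,0,0,-1],[0,0,0,0,0,0,-1],[0,0,0,0,0,0,-1],[0,0,0,0,0,0,-1]]

```text
time: 34.27
tool_pos: [0.5689, 0.0868, 0.071]
tool_rot: [-0.001, -0.7, 0.714, 0.001]
contact_force: [-0.9, -0.6, -7.7]
gripper_width: 0.581
```

```bash
python3 - <<'E'
from h import *
st()
plan(0.570,0.0868,0.0695,-91.15,g=-1)
E
```

```text
t 34.27 pos [0.5689 0.0868 0.071 ] yaw -91.07 tz [-2.9e-03  1.0e-04 -1.0e+00] F [-0.92 -0.58 -7.72] w 0.581 q [0.02 0.09 1.85 0.   1.2  1.61]
from [0.5689 0.0868 0.071 ] yaw -91.07 tilt [0.17 0.   0.08] d [ 0.0011  0.     -0.0015] n 1 min 1
[0.03, 0.0, 0.02, 0.0, -0.03, 0.04, -1]
```

Request:
carry_out:
  moves:
    - [[0,0,0,0,-0.02,0.03,-1],[0,0,0,0,0,0,-1],[0,0,0,0,0,0,-1]]

```text
time: 34.52
tool_pos: [0.5697, 0.0867, 0.0699]
tool_rot: [-0.001, -0.7, 0.714, 0.001]
contact_force: [0.2, 0.3, -7.5]
gripper_width: 0.579
```

```bash
python3 - <<'E'
from h import *
st()
E
```

```text
t 34.52 pos [0.5697 0.0867 0.0699] yaw -91.07 tz [-0.0028  0.     -1.    ] F [ 0.16  0.32 -7.49] w 0.579 q [0.02 0.09 1.85 0.   1.2  1.61]
```

Request:
carry_out:
  moves:
    - [[0,0,0,0,0,0.03,-1],[0,0,0,0,0,0,-1],[0,0,0,0,0,0,-1]]

```text
time: 34.77
tool_pos: [0.5701, 0.0868, 0.0694]
tool_rot: [-0.001, -0.7, 0.714, 0.001]
contact_force: [-1.6, 0.1, -4.7]
gripper_width: 0.577
```

Now touching (load falling). Release and rise.

Request:
carry_out:
  moves:
    - [[0,0,0,0,0,0.01,-1],[0,0,0,0,0,0,0.5],[0,0,0,0,0,0,0.5],[0,0,0,0,0,0,0.5],[0,0,0,0,0,0,0.5],[0,0,0,0,0,0,0.5]]

```text
time: 35.27
tool_pos: [0.5703, 0.0868, 0.069]
tool_rot: [-0.0, -0.7, 0.714, 0.001]
contact_force: [-0.3, -0.5, -0.2]
gripper_width: 0.751
```

Request:
carry_out:
  moves:
    - [[0,0,0,0,0,-0.2,0.6],[0,0,0,0,0,-0.4,0.8],[0,0,0,0,0,-0.8,1],[0,0,0,0,0,-1,1],[0,0,0,0,0,-1,1],[0,0,0,0,0.8,-0.5,1],[0,0,0,0,0.8,0,1],[0,0,0,0,0,0,1]]

```text
time: 35.93
tool_pos: [0.5033, 0.0883, 0.2266]
tool_rot: [-0.0, -0.701, 0.713, 0.0]
contact_force: [-0.2, 0.2, -1.3]
gripper_width: 1.002
```

Request:
carry_out:
  moves:
    - [[0,0,0,0,0,0,1],[0,0,0,0,0,0,1],[0,0,0,0,0,0,1],[0,0,0,0,0,0,1]]

```text
time: 36.27
tool_pos: [0.5068, 0.0878, 0.2242]
tool_rot: [-0.001, -0.7, 0.714, 0.001]
contact_force: [0.4, 0.5, 0.0]
gripper_width: 0.999
```

```bash
python3 - <<'E'
from h import *
f,P=look('w25');comps(P,0.10,0.12);comps(P,0.055,0.07);comps(P,0.035,0.05,60);comps(P,0.006,0.016)
f,P=look('t25','top')
for n,(u,v) in dict(weight=(226,174)).items(): print(np.round(P[v,u],4))
comps(P,0.005,0.2,20)
i=cv2.resize(f['frame'][120:290,60:480],None,fx=1.9,fy=1.9,interpolation=cv2.INTER_CUBIC); cv2.imwrite('pics/topzoom2.png',i[...,::-1])
E
```

```text
t 36.27 pos [0.5068 0.0878 0.2242] yaw -91.08 tz [-0.0034  0.     -1.    ] F [0.42 0.5  0.03] w 0.999 q [ 0.03 -0.21  1.87  0.    1.48  1.62]
px [281 111] 5255 rect [0.5713 0.0866] [50.  50.1] 90.0 z 0.1102
px [281  37] 3766 rect [0.6278 0.086 ] [40.4 55.9] 179.5 z 0.0603
px [281 200] 4782 rect [0.4909 0.0883] [40.1 98.6] 179.0 z 0.0602
px [250   4] 110 rect [0.657 0.111] [5.7 9.2] 87.9 z 0.0449
px [311   4] 98 rect [0.6561 0.0603] [5.6 7.7] 89.7 z 0.0449
px [320 100] 212 rect [0.578 0.052] [ 4.8 34.3] 0.2 z 0.0402
px [254 218] 319 rect [0.4708 0.1138] [ 8.2 35.5] 179.9 z 0.0449
px [309 218] 362 rect [0.47   0.0629] [ 9.9 35.4] 179.3 z 0.0451
px [239 120] 6452 rect [0.5485 0.1265] [ 32.1 242.9] 179.0 z 0.0102
px [323 118] 6197 rect [0.5461 0.0479] [ 32.8 243.4] 179.2 z 0.0102
t 36.32 pos [0.5067 0.0878 0.2241] yaw -91.08 tz [-0.0035  0.     -1.    ] F [-0.22  0.01  1.35] w 1.0 q [ 0.03 -0.21  1.87  0.    1.48  1.62]
[0.4912 0.0316 0.5288]
px [391  90] 2042 rect [ 0.7759 -0.404 ] [203.9 315.2] 94.5 z 0.0761
px [124 101] 851 rect [0.8159 0.4187] [ 69.1 199.3] 26.1 z 0.0569
px [ 71 107]
[... 1308 characters left out ...]
rect [0.4739 0.0561] [38.3 98.8] 179.3 z 0.0141
px [212 204] 218 rect [0.4718 0.1281] [36.2 70.4] 0.5 z 0.0143
px [  7 204] 247 rect [0.4648 0.8037] [54.8 64.7] 96.7 z 0.0446
px [440 219] 257 rect [ 0.428  -0.5921] [35.2 63.5] 90.3 z 0.0347
px [274 250] 165 rect [ 0.3294 -0.066 ] [15.6 97.1] 0.3 z 0.019
px [ 80 247] 261 rect [0.3354 0.5511] [ 34.  102.8] 117.4 z 0.0264
px [327 248] 214 rect [ 0.3357 -0.2308] [36.1 60.8] 53.0 z 0.0359
px [387 249] 108 rect [ 0.332  -0.4234] [19.  56.2] 90.0 z 0.01
px [  1 252] 21 rect [0.3098 0.829 ] [12.1 20.5] 175.9 z 0.0228
px [415 252] 180 rect [ 0.3224 -0.5115] [22.9 87.7] 85.4 z 0.0184
px [252 338] 1461 rect [ 0.0536 -0.0066] [102.4 195.7] 85.8 z 0.0188
```

View pics/w25.png

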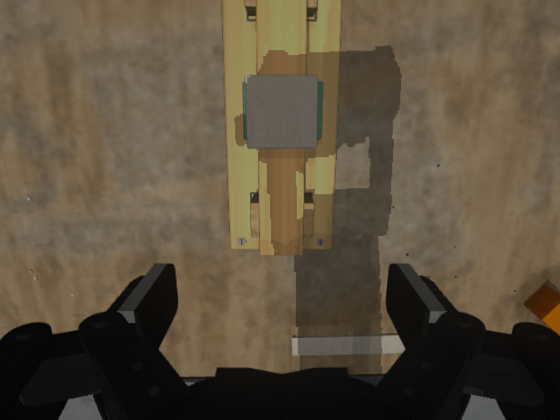

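View pics/topzoom2.png

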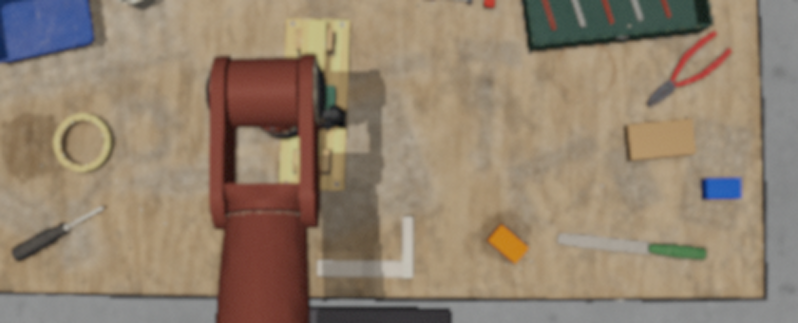

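```bash
python3 - <<'E'
from h import *
st(); print(ticket.job_done())
E
```

```text
t 36.37 pos [0.5067 0.0879 0.2241] yaw -91.08 tz [-0.0037  0.     -1.    ] F [ 0.38 -0.64  0.58] w 1.003 q [ 0.03 -0.21  1.87  0.    1.48  1.62]
the job is handed in; nothing more can be done
None
```

I placed both supports in the outer outlines, the wax block in the middle one, the batten across the supports and the steel weight on its middle. I then handed the job in at about 36 s on the robot's clock. No verdict is reported.

**Position:** in my last wrist-camera checks, the supports, wax block, batten and weight were each within about 2 mm of where they should be on the board. The batten was parallel to the board to within about 0.5°. The supports were within about 2° and the wax block within about 0.5° when measured before the batten went on.

**Heights:** the camera reads about 1.8 mm low throughout. The weight's top read 110.2 mm against 112 mm expected, and the batten's top 60.2 mm against 62 mm.

**Bystanders:** in the final top view the tape roll, sanding block and the blue and orange look-alikes look unmoved. The gripper was open and about 10 cm above the weight when I handed in.

**Not checked:** the arm hid the middle of the setup from the top camera, so the final placement rests on the wrist camera alone. No check failed or disagreed beyond the roughly 2 mm calibration error.

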